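# Count out three hollow steel balls on a tilting board

## Task

Use the orange-handled hook to catch the red ball rack by its post and drag it towards the robot until the post has crossed the yellow line, then lay the hook back on its green mat. Load every ball from the rack into the channel of the counting board (at least one in each of its three lanes, board leaning towards the channel), then tilt the board by its black handle bar so that balls roll into all three pockets - never put a ball into a pocket by hand - and tip it back so that the excess rolls into the channel. Leave the board leaning towards the channel, and leave the clamp, hammer and angle bracket alone.

Things in the scene. Friction and masses are not known exactly. Their poses are not given: they have to be found in the camera images.
- board (a joint): Tilt (rad) of the board about its level hinge (its x axis through board_mid). 0 = level, negative = leaning to the channel, positive = handle end down, pockets filling; stops at -0.42 and 0.42. Stiff (1.2 N m, about 7 N at the handle bar), stays where left. Balls roll at a few degrees, but an excess ball surely passes over a filled pocket only beyond 0.35 either way.
- board_mid (a point): Middle of the blue board's floor, on the hinge axis, 95 mm above the table; tilts with the board. x across the lanes, y from channel to pockets and handle, z up from the floor. 186 mm wide (x), 252 long (y), walls 26 high, 6 thick. Floor: channel y = -120 to 12 mm, pockets 12 to 64, landing 64 to 120. Ribs 14 mm high, 6 thick at x = -30, 30 make three 54 mm lanes; balls cannot change lane.
- board_handle (a point): Middle of the black handle bar of the counting board, fixed to the tilting board at (0, 176, 40) mm in the frame of board_mid, 50 mm beyond the end wall. The bar is round, 14 mm thick, 104 mm long along x; it may turn between the fingers while the board tilts. Its two brackets are 5 mm radius rods at x = -50 and +50 mm.
- lane0 (a point): Point on the floor of lane 0 in the channel, at (-60, -22, 0) mm in the frame of board_mid (same axes): a good place to put a ball down; it then rolls down to the channel's end wall, which is 98 mm from here. Two balls fit in line in a lane's channel.
- lane1 (a point): Point on the floor of lane 1 in the channel, at (0, -22, 0) mm in the frame of board_mid (same axes): a good place to put a ball down; it then rolls down to the channel's end wall, which is 98 mm from here. Two balls fit in line in a lane's channel.
- lane2 (a point): Point on the floor of lane 2 in the channel, at (60, -22, 0) mm in the frame of board_mid (same axes): a good place to put a ball down; it then rolls down to the channel's end wall, which is 98 mm from here. Two balls fit in line in a lane's channel.
- pocket0 (a point): Where a ball's centre lies when it sits in the pocket of lane 0: (-60, 38, -26) mm in the frame of board_mid. The pocket is 54 x 52 mm, 51 mm deep, with a yellow bottom. A ball in it is flush with the floor, so that others roll over it.
- pocket1 (a point): Where a ball's centre lies when it sits in the pocket of lane 1: (0, 38, -26) mm in the frame of board_mid. The pocket is 54 x 52 mm, 51 mm deep, with a yellow bottom. A ball in it is flush with the floor, so that others roll over it.
- pocket2 (a point): Where a ball's centre lies when it sits in the pocket of lane 2: (60, 38, -26) mm in the frame of board_mid. The pocket is 54 x 52 mm, 51 mm deep, with a yellow bottom. A ball in it is flush with the floor, so that others roll over it.
- rack_mid (a point): Middle of the top face of the loose red ball rack, a plate 160 mm (x) by 190 mm (y), 12 mm thick, 0.5 kg, with six square wells 30 mm wide in two rows: x = -40 and +40, y = -64, 0 and +64 mm. A ball in a well sinks 5 mm, its centre 20 mm above this face. The rack's x axis points away from its post.
- rack_post (a point): The upright steel post of the rack, 14 mm thick, at (-100, 0) mm from the rack's middle on a short tongue; it stands from 12 to 60 mm above the table and this point is 34 mm up. The gap from the post's far side to the nearest balls is 28 mm.
- ball0_center (a point): Centre of a hollow steel ball, 50 mm in diameter, 60 g, at first in a well of the rack (None from the start if absent). The axes mean nothing.
- ball1_center (a point): Centre of a hollow steel ball, 50 mm in diameter, 60 g, at first in a well of the rack (None from the start if absent). The axes mean nothing.
- ball2_center (a point): Centre of a hollow steel ball, 50 mm in diameter, 60 g, at first in a well of the rack (None from the start if absent). The axes mean nothing.
- ball3_center (a point): Centre of a hollow steel ball, 50 mm in diameter, 60 g, at first in a well of the rack (None from the start if absent). The axes mean nothing.
- ball4_center (a point): Centre of a hollow steel ball, 50 mm in diameter, 60 g, at first in a well of the rack (None from the start if absent). The axes mean nothing.
- ball5_center (a point): Centre of a hollow steel ball, 50 mm in diameter, 60 g, at first in a well of the rack (None from the start if absent). The axes mean nothing.
- hook_grip (a point): Centre of the orange handle of the pull hook, 80 mm long (x), 24 wide (y), 24 high. The hook lies flat, 24 mm high all over, 0.22 kg: x points from handle to tip, z up. From the handle's end a steel bar steps aside to y = 26 mm, runs on and bends back across as a prong 8 mm thick.
- hook_tip (a point): Middle of the inner (handle-facing) face of the hook's prong, at (100, 0, 0) mm from hook_grip. The prong spans y = -18 to +30 mm; the opening of the hook is 52 mm long, from x = 48 to 100 mm from the grip, and closed at y = +22 mm.
- mat_rest (a point): Where the middle of the hook's handle (its underside) belongs on the green parking mat, which is fixed, 3 mm thick, 260 x 130 mm, reaching from 100 mm behind to 160 mm ahead of this point along its x.
- line_mid (a point): Middle of the painted yellow line on the table, which runs along world y, 360 mm long, 12 mm wide.
- bracket_mid (a point): Grey angle bracket, 100 x 50 x 142 mm, a bystander; point 50 mm above the middle of its foot.
- clamp_mid (a point): Bar clamp lying flat, 240 mm long, a bystander; on its bar, 20 mm up.
- hammer_grip (a point): Hammer lying flat, a bystander; point on its handle.

How it is judged:
By the outcome, as a careful person would: the job done as asked, in the order asked, and still so for the second after the job is handed in, with the robot touching nothing.
Of ball0, ball1, ball2, ball3, ball4, ball5 only 4 to 6 are there at a start; the rules pass over those that are not, and their reading is None.
At some moment in a run one of hook, rack may be knocked a few centimetres aside while the robot is not near it.
It also fails if it takes over 210 s, if anything falls off the work surface, if the arm or the gripper's body presses on something with over 40 N, if the wrist force passes 120 N, or if a joint passes its speed limit or range.

## Robot

A 7-joint arm with a two-finger parallel gripper is mounted at the origin on the work surface. World frame = base frame: x ahead of the robot, y to its left, z up, the work surface at z = 0. Lengths are in m, angles in rad, forces in N, time in s.
With the tool pointing down it reaches from about 0.4 to 0.85 m from the base axis. Payload 4.5 kg.
Tool frame: the origin (TCP) lies on the centre line of the jaws, within the pads' length; the fingertips stand 25 mm ahead of it and the grasp point (between the pads) lies 6 mm ahead of it; z points along the fingers, y is the direction in which the jaws open and shut (so a half turn about z gives the same grasp; the last joint's range is limited). The gripper opens to 88 mm and grips with 3 to 60 N. Pads are 18 mm wide; open, the fingers measure 123 mm over their backs; the gripper's body (75 mm by 187 mm) begins 45 mm behind the grasp point.
Start: joints at [-1.168, 0.689, -0.195, 1.565, 0.157, 0.902, -0.215], TCP at [0.225, 0.583, 0.264] pointing down, gripper open.
Joint ranges: [-3.01, 3.01], [-0.46, 2.08], [-1.47, 1.51], [0.13, 2.56], [-1, 4.14], [0.04, 2.09], [-2.66, 2.66]. Speed limits (rad/s): [2.57, 2.57, 3.14, 3.14, 3.14, 3.14, 3.14].

## Interface

Orientations are given as a unit quaternion [x, y, z, w].
In Python, from plant import r, eyes gives the robot as it stands.
- The arm moves only by the tool servo_tool, never from a script. Its argument "deltas" is a list of rows, each an object of numbers: "dx", "dy", "dz": the shift along the tool's x, y, z in units of 60 mm (1.0 is 60 mm); "ax", "ay", "az": the turn, a rotation vector about the tool's x, y, z in units of 6 degrees (1.0 is 6 degrees); "hand": the finger opening in mm, from 0 to 88.1. A call has 1 to 10 rows; each row is the pose to reach, as a shift and turn from the pose commanded when the call began, along the tool's axes at that moment; what a row does not reach only later rows make up. A row lasts 1/8 s, in which the tool goes at most 62.5 mm and 10.7 degrees, less where a joint would pass 70% of its speed; a pose out of reach is approached as far as the arm can. A call with a gripper value outside its range is refused whole. The fingers move at their own pace and stop on an object; "newtons" is the grip in N (left out, the last holds). Time passes only in rows, so rows that repeat a pose let the fingers close. It gives the time, the measured TCP pose, the force and the opening at its end, in the units of the state.
- r.get_state(): the state, without advancing time (a new reading comes with each control period).
- eyes.snapshot(name): name is "scene" or "top"; returns (picture, depth): 384x512x3 uint8, red, green, blue; 384x512 float32, m along the optical axis (not along the pixel's ray), 0 where there is no reading.
- eyes.camera_model(name): a dict with "fx", "fy", "cx", "cy" (pixels), "k1" (the pictures are not rectified: a ray, as slopes to the right and down, at radius r is drawn at 1 + k1 r^2 times it, then the intrinsics apply), "pose" (4x4, takes a point from camera to world coordinates). Camera axes: x right, y up, looking along -z (the intrinsics and any distortion apply to the point x, -y, -z); pixel columns grow to the right and rows downward; lengths in m; the calibration is good to about 2 mm. A picture is of the moment at which its call begins. camera_model takes no time and is no camera call.
- r.finish_job(): hands the job in, once; it reports no verdict.
The state is a dict: "clock": time; "q": joint angles; "qd": joint speeds; "joint_torque": joint torques, N m; "tool_pos": TCP position; "eef_rot": TCP orientation; "contact_force": force on the tool from outside, world axes, zero at the start; "moment": the same for the moment, N m; "opening": opening from 0.0 (shut) to 1.0 (fully open).
Only numpy, scipy, OpenCV 4.12 (cv2) and the standard library are available. Lean on these libraries where they do the work, as an engineer would, in place of code of your own. Each camera call takes 0.05 s, during which the arm holds its last target.

## Working session

There is one attempt and no reset: what is moved stays moved. The work goes in short steps, Python scripts to look and compute and a tool call to move; the robot and the scene stay as the last step left them, time stands still between calls to the robot, and variables do not carry over. Pictures are saved under pics/ and viewed, and the job is handed in when it is done.

Besides the shell and the picture viewer there is one more tool, called as name(argument=value, ...) on one line, values as JSON. servo_tool: Moves the arm, as the interface text tells. Its arguments: {"type":"object","properties":{"deltas":{"type":"array","items":{"type":"object","properties":{"dx":{"type":"number"},"dy":{"type":"number"},"dz":{"type":"number"},"ax":{"type":"number"},"ay":{"type":"number"},"az":{"type":"number"},"hand":{"type":"number"}}}},"newtons":{"type":"number"}},"required":["deltas"]}

```bash
ls; mkdir -p pics
cat > snap.py <<'E'
import sys,cv2,numpy as np
from plant import r,eyes
tag=sys.argv[1]
for n in sys.argv[2:]:
    p,d=eyes.snapshot(n)
    cv2.imwrite(f'pics/{tag}_{n}.png',cv2.cvtColor(p,cv2.COLOR_RGB2BGR))
    np.save(f'pics/{tag}_{n}_d.npy',d);
E
python3 snap.py a scene top
python3 - <<'E'
from plant import r,eyes
print(r.get_state())
for n in('scene','top'):print(eyes.camera_model(n))
E
```

```text
pics
{'clock': 0.1, 'q': array([-1.16820244,  0.6899269 , -0.19451578,  1.56619358,  0.15731541,
        0.90250207, -0.21510046]), 'qd': array([ 0.00011435, -0.00261412,  0.00121684, -0.00371582,  0.00035416,
        0.00050257, -0.00015479]), 'joint_torque': array([-2.69456948e-03, -5.28499889e+01, -1.27115764e+00, -1.53837544e+01,
       -5.24677313e-02,  1.90905201e-03,  3.49804077e-05]), 'tool_pos': array([0.22516648, 0.5824877 , 0.26298575]), 'eef_rot': array([ 1.83316126e-01,  9.83053675e-01, -8.14442740e-04, -8.58736848e-05]), 'contact_force': array([-0.58430532,  0.13156431,  0.23317282]), 'moment': array([ 0.01810439, -0.01132517, -0.04069118]), 'opening': 1.0009360959593734}
{'fx': 457.7539899569548, 'fy': 457.7539899569548, 'cx': 256.3621391233016, 'cy': 194.37747749783173, 'k1': 0.04781070812012014, 'pose': array([[ 0.26202391, -0.7837172 ,  0.56314369,  1.46923019],
       [ 0.96494525,  0.22181376, -0.14028298, -0.21284307],
       [-0.01497084,  0.58016033,  0.8143647 ,  1.36160056],
       [ 0.        ,  0.        ,  0.        ,  1.        ]])}
{'fx': 479.5006083269167, 'fy': 479.5006083269167, 'cx': 249.63519311731852, 'cy': 189.44264781580807, 'k1': -0.06267625402384819, 'pose': array([[ 0.01260011,  0.99772885, -0.06616926,  0.49642671],
       [-0.99984771,  0.01337065,  0.01121512,  0.00428314],
       [ 0.01207438,  0.06601787,  0.99774538,  1.76829224],
       [ 0.        ,  0.        ,  0.        ,  1.        ]])}
```

View pics/a_scene.png

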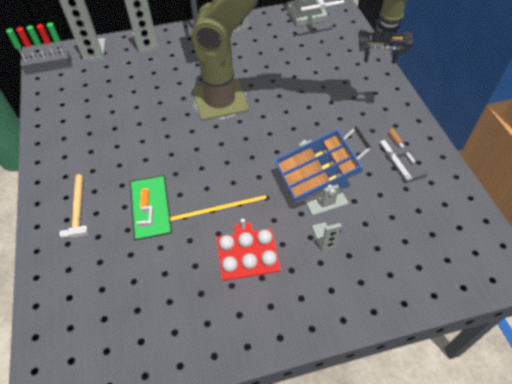

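View pics/a_top.png

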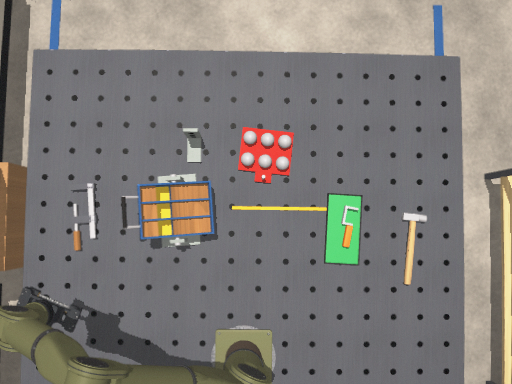

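The scene view shows six balls on the red rack (245,250), the hook on the mat (147,205) and the board (318,165). In the top view the rack is at (264,152), its post at (263,177), the hook at (349,227), the line at (280,208) and the board at (176,210), with the handle on its left at (125,212).

```bash
cat > h.py <<'E'
import cv2,numpy as np
from plant import r,eyes
CM={n:eyes.camera_model(n) for n in('scene','top')}
def ray(n,u,v):
    c=CM[n]; xd=(u-c['cx'])/c['fx']; yd=(v-c['cy'])/c['fy']
    rd=np.hypot(xd,yd); q=rd
    for _ in range(20): q=rd/(1+c['k1']*q*q)
    s=q/rd if rd>0 else 1
    d=np.array([xd*s,-yd*s,-1.]); P=c['pose']
    return P[:3,3],P[:3,:3]@d
def plane(n,u,v,z):
    o,d=ray(n,u,v); return o+d*(z-o[2])/d[2]
def proj(n,p):
    c=CM[n];P=c['pose'];q=P[:3,:3].T@(np.asarray(p)-P[:3,3])
    x,y=q[0]/-q[2],-q[1]/-q[2];k=1+c['k1']*(x*x+y*y)
    return np.array([c['fx']*x*k+c['cx'],c['fy']*y*k+c['cy']])
def tri(uv1,uv2):
    o1,d1=ray('scene',*uv1);o2,d2=ray('top',*uv2)
    d1=d1/np.linalg.norm(d1);d2=d2/np.linalg.norm(d2)
    A=np.stack([d1,-d2],1);t=np.linalg.lstsq(A,o2-o1,rcond=None)[0]
    a=o1+d1*t[0];b=o2+d2*t[1]
    return (a+b)/2,np.linalg.norm(a-b)
def load(tag,n):
    return cv2.imread(f'pics/{tag}_{n}.png'),np.load(f'pics/{tag}_{n}_d.npy')
def mask(img,name):
    H=cv2.cvtColor(img,cv2.COLOR_BGR2HSV)
    R={'red':((0,170,90),(6,255,255)),'orange':((7,170,150),(17,255,255)),'yellow':((20,150,130),(32,255,255)),'green':((50,120,80),(75,255,255)),'blue':((105,120,50),(125,255,200))}[name]
    m=cv2.inRange(H,*R)
    if name=='red': m|=cv2.inRange(H,(174,170,90),(180,255,255))
    return m
def blobs(m,mn=15):
    n,l,s,c=cv2.connectedComponentsWithStats(m)
    return [(s[i,4],s[i,:4].tolist(),c[i]) for i in range(1,n) if s[i,4]>=mn]
def crop(tag,n,x0,y0,x1,y1,k):
    im=cv2.imread(f'pics/{tag}_{n}.png')[y0:y1,x0:x1]
    cv2.imwrite(f'pics/{tag}_{n}_c{x0}_{y0}.png',cv2.resize(im,None,fx=k,fy=k,interpolation=cv2.INTER_CUBIC))
E
python3 - <<'E'
from h import *
for n in('top','scene'):
    im,d=load('a',n)
    for c in('red','orange','yellow','green'):
        for b in blobs(mask(im,c)):
            print(n,c,b[0],b[1],b[2].round(1),plane(n,*b[2],0.012).round(3))
crop('a','top',315,185,370,270,7)
crop('a','top',225,115,305,215,6)
crop('a','top',115,165,225,255,7)
crop('a','scene',120,170,180,245,8)
crop('a','scene',205,210,290,285,8)
crop('a','scene',265,120,385,220,6)
E
```

```text
top red 1347 [238, 127, 56, 56] [265.  154.1] [ 0.744 -0.071  0.012]
top orange 107 [343, 225, 10, 22] [347.2 236.4] [ 0.445 -0.375  0.012]
top yellow 168 [155, 187, 14, 14] [162. 193.] [0.596 0.306 0.012]
top yellow 180 [157, 203, 14, 15] [163.3 210.4] [0.532 0.3   0.012]
top yellow 337 [232, 206, 95, 5] [278.4 208. ] [ 0.546 -0.122  0.012]
top yellow 187 [158, 220, 14, 15] [164.5 227.2] [0.471 0.294 0.012]
top green 1881 [325, 194, 36, 70] [342.2 229.5] [ 0.47  -0.357  0.012]
scene red 141 [36, 23, 14, 20] [42.6 32.5] [-0.663 -0.717  0.012]
scene red 146 [16, 26, 15, 20] [22.8 35.6] [-0.661 -0.807  0.012]
scene red 1079 [219, 224, 61, 56] [247.4 256.3] [ 0.77  -0.075  0.012]
scene orange 104 [141, 189, 8, 17] [144.3 197. ] [ 0.437 -0.373  0.012]
scene yellow 15 [322, 163, 8, 5] [325.5 165.2] [0.476 0.306 0.012]
scene yellow 285 [170, 196, 97, 24] [217.2 207.7] [ 0.554 -0.129  0.012]
scene green 138 [46, 22, 14, 20] [52.7 31.3] [-0.66  -0.671  0.012]
scene green 138 [26, 25, 15, 20] [32.9 34.2] [-0.66  -0.761  0.012]
scene green 146 [6, 28, 15, 21] [13.  37.6] [-0.658 -0.85   0.012]
scene green 1578 [131, 176, 40, 63] [150.8 207. ] [ 0.487 -0.356  0.012]
```

View pics/a_top_c315_185.png

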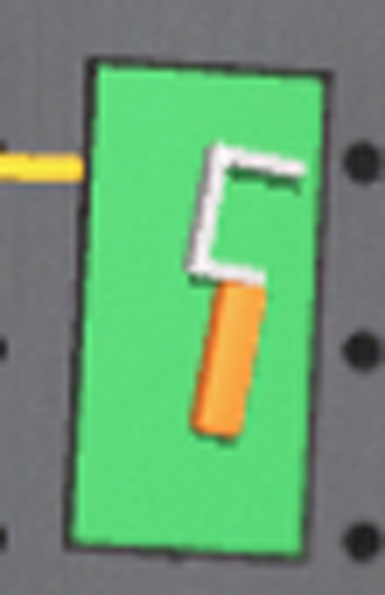

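View pics/a_top_c225_115.png

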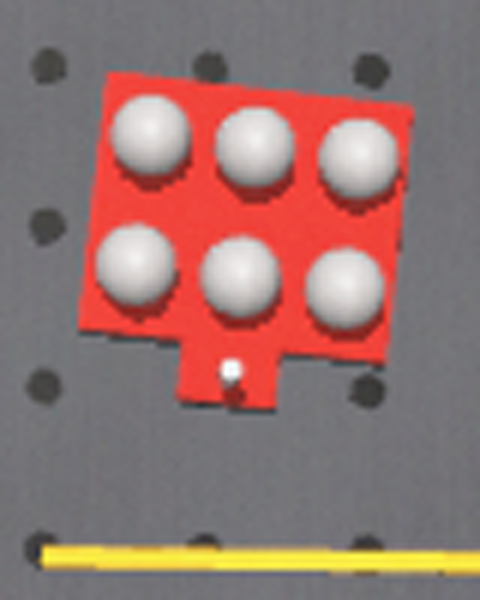

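View pics/a_top_c115_165.png

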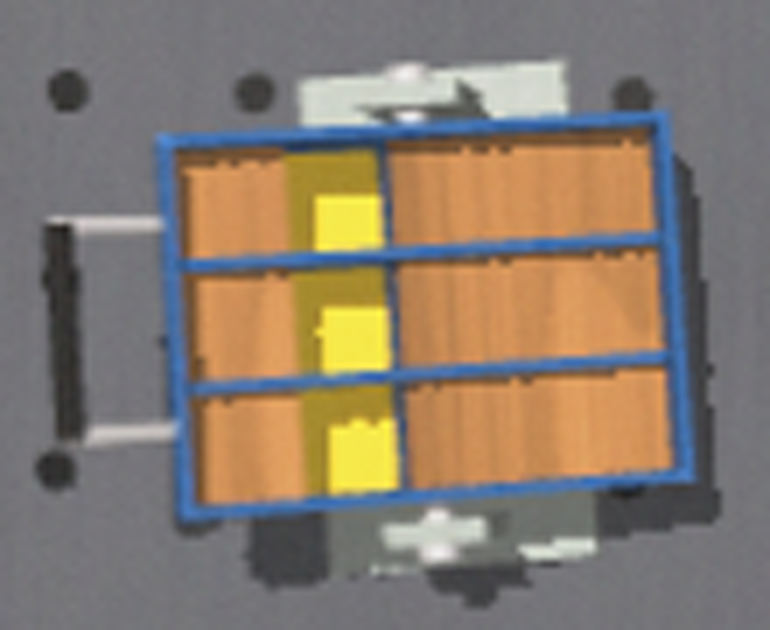

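View pics/a_scene_c120_170.png

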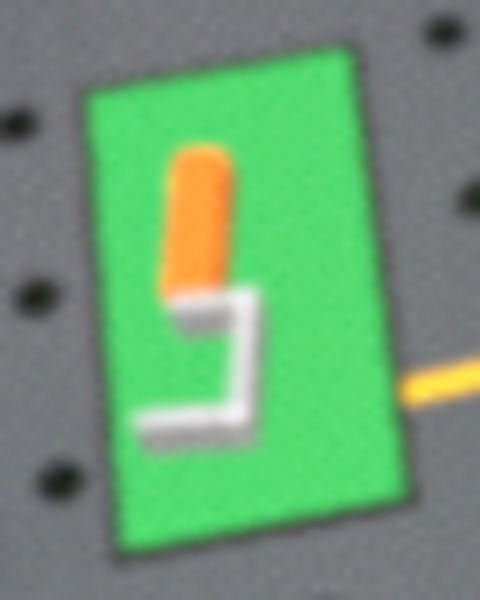

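View pics/a_scene_c205_210.png

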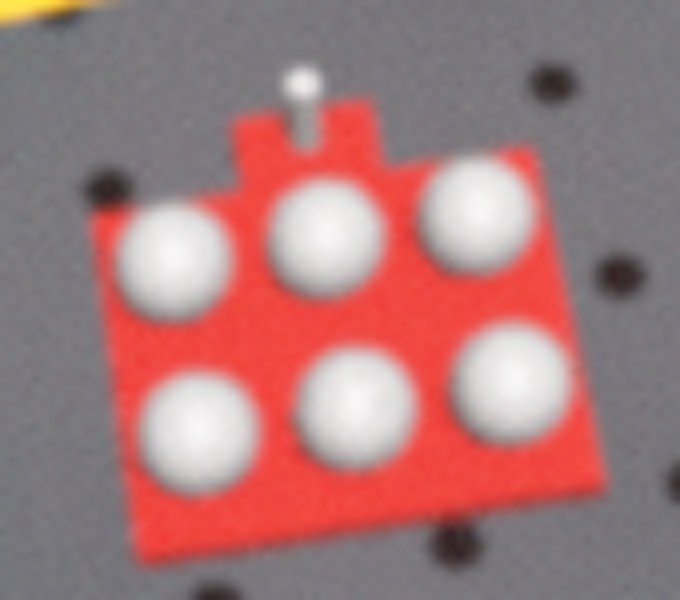

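View pics/a_scene_c265_120.png

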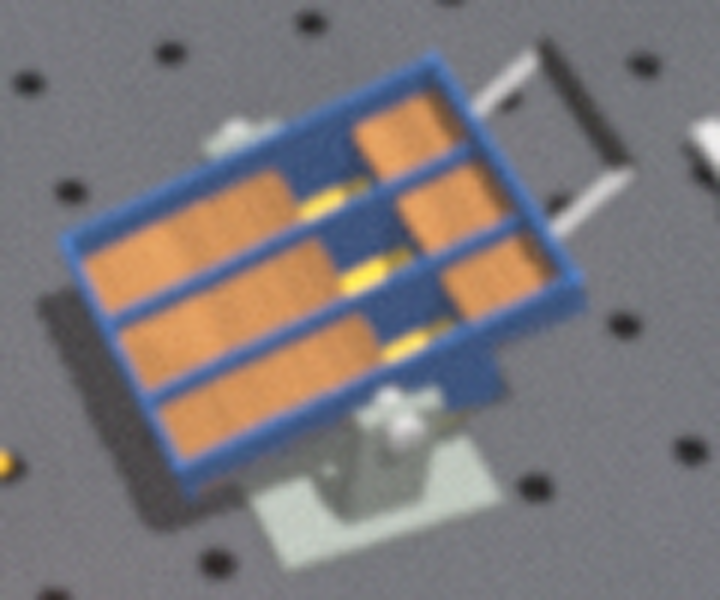

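The top crop gives the board's wall corners at crop pixels (163,140), (665,118), (690,480) and (185,518). The bar runs from (60,220) to (68,440). The hook opens to the right (−y) in the top view, and the channel is at the −y end of the board. Next I triangulate.

Run:
```python
from h import *
np.set_printoptions(suppress=True,precision=4)
f=lambda x,y,k,ox,oy:((x+.5)/k-.5+ox,(y+.5)/k-.5+oy)
T=[(163,140),(665,118),(690,480),(185,518),(60,220),(68,440)]
S=[(580,285),(190,490),(65,240),(435,58),(625,165),(545,45)]
for t,s in zip(T,S):
    p,e=tri(f(*s,6,265,120),f(*t,7,115,165)); print('board',p,e)
# pocket bottoms
for n in('top','scene'):
    im,d=load('a',n)
    for c,z in(('red',.012),('orange',.027),('green',.003),('yellow',0)):
        m=mask(im,c)
        b=max(blobs(m),key=lambda b:b[0])
        ys,xs=np.where(m>0);sel=(xs>=b[1][0])&(xs<b[1][0]+b[1][2])&(ys>=b[1][1])&(ys<b[1][1]+b[1][3])
        P=np.array([plane(n,x,y,z)[:2] for x,y in zip(xs[sel],ys[sel])],np.float32)
        R=cv2.minAreaRect(P); print(n,c,np.array(R[0]),np.array(R[1]),R[2],'cent',P.mean(0))
# post top & balls
t=f(231,368,6,225,115); s=f(302,82,8,205,210); print('post',tri(s,t),plane('top',*t,.06))
TB=[(151,135),(254,147),(358,158),(136,264),(240,276),(344,289)]
SB=[(512,382),(356,408),(200,433),(475,214),(326,239),(175,263)]
for a,b in zip(TB,SB):
    print('ball',tri(f(*b,8,205,210),f(*a,6,225,115)),plane('top',*f(*a,6,225,115),.032))
```

```text
board [0.6158 0.3666 0.1461] 0.0017670572770564468
board [0.637  0.1315 0.0647] 0.006769474366762186
board [0.4535 0.1129 0.0822] 0.003432614401855596
board [0.4334 0.3497 0.1504] 0.0008493665587671524
board [0.5738 0.4037 0.1904] 0.00020085974797386593
board [0.4705 0.3988 0.1844] 0.0008992581157935695
top red [ 0.7395 -0.0708] [0.1883 0.1959] 84.2201156616211 cent [ 0.7445 -0.0707]
top orange [ 0.4476 -0.372 ] [0.0251 0.0769] 78.71199035644531 cent [ 0.4455 -0.3722]
top green [ 0.4727 -0.3615] [0.1209 0.2508] 87.2808837890625 cent [ 0.4703 -0.3589]
top yellow [ 0.5466 -0.1252] [0.3477 0.0127] 89.87452697753906 cent [ 0.5466 -0.1229]
scene red [ 0.743  -0.0705] [0.1845 0.1958] 84.3685531616211 cent [ 0.7688 -0.0744]
scene orange [ 0.4474 -0.3707] [0.0233 0.07  ] 78.46453094482422 cent [ 0.4481 -0.3711]
scene green [ 0.4732 -0.3602] [0.1217 0.2525] 87.12356567382812 cent [ 0.4781 -0.3568]
scene yellow [ 0.5472 -0.1233] [0.3514 0.0153] 89.91751861572266 cent [ 0.546  -0.1277]
post (array([ 0.6587, -0.0621,  0.062 ]), np.float64(0.0005857550340051964)) [ 0.6589 -0.0624  0.06  ]
ball (array([ 0.8034, -0.0125,  0.034 ]), np.float64(0.00153778277269598)) [ 0.8035 -0.0132  0.032 ]
ball (array([ 0.797 , -0.0757,  0.0327]), np.float64(0.000736515431629709)) [ 0.7971 -0.0761  0.032 ]
ball (array([ 0.7912, -0.1391,  0.0332]), np.float64(0.0009389332549501237)) [ 0.7913 -0.1397  0.032 ]
ball (array([ 0.724 , -0.005 ,  0.0339]), np.float64(0.0002627459667483062)) [ 0.7242 -0.0051  0.032 ]
ball (array([ 0.7178, -0.068 ,  0.0323]), np.float64(0.0008124155079188151)) [ 0.7178 -0.0684  0.032 ]
ball (array([ 0.711 , -0.1313,  0.0308]), np.float64(0.0011837184748891216)) [ 0.7107 -0.1317  0.032 ]
```

Everything fits the given sizes: the balls lie at z ≈ 0.032 and the post top at z ≈ 0.061. I'll write a helper that converts a target pose into move units.

```bash
cat > go.py <<'E'
# usage: go.py x y z yaw_of_tool_y(deg) [more x y z yaw ...] : unit rows from the present pose
import sys,numpy as np
from scipy.spatial.transform import Rotation as R
from plant import r
s=r.get_state(); Q=R.from_quat(s['eef_rot']); M=Q.as_matrix(); p=s['tool_pos']
ya=np.degrees(np.arctan2(M[1,1],M[0,1]))
print('t',round(s['clock'],2),'pos',p.round(4),'yaw',round(ya,1),'tilt',round(np.degrees(np.arccos(-M[2,2])),2),'open',round(s['opening']*88.1,1),'F',s['contact_force'].round(1),'q',s['q'].round(2))
a=list(map(float,sys.argv[1:]))
for i in range(0,len(a),4):
    x,y,z,yaw=a[i:i+4]
    d=M.T@(np.array([x,y,z])-p)/.06
    t=np.radians(yaw); yt=np.array([np.cos(t),np.sin(t),0]); zt=np.array([0,0,-1.]); W=np.stack([np.cross(yt,zt),yt,zt],1)
    rv=np.degrees(R.from_matrix(M.T@W).as_rotvec())/6
    print('d',d.round(3),'a',rv.round(3),'rows',round(np.linalg.norm(d)*.06/.0625,1))
E
python3 go.py .48 .1 .3 78.7  .4475 -.3714 .2 78.7
```

```text
t 0.1 pos [0.2252 0.5825 0.263 ] yaw 68.9 tilt 0.09 open 88.2 F [-0.6  0.1  0.2] q [-1.17  0.69 -0.19  1.57  0.16  0.9  -0.22]
d [-6.86  -5.971 -0.606] a [-0.016 -0.    -1.638] rows 8.8
d [ -9.186 -13.492   1.073] a [-0.016 -0.    -1.638] rows 15.7
```

servo_tool(deltas=[{"dx": 0,"dy": 0,"dz": -0.6,"hand": 88},{"dx": -6.86,"dy": -5.97,"dz": -0.6,"az": -1.64},{"dx": -6.86,"dy": -5.97,"dz": -0.6,"az": -1.64},{"dx": -6.86,"dy": -5.97,"dz": -0.6,"az": -1.64},{"dx": -6.86,"dy": -5.97,"dz": -0.6,"az": -1.64},{"dx": -6.86,"dy": -5.97,"dz": -0.6,"az": -1.64},{"dx": -6.86,"dy": -5.97,"dz": -0.6,"az": -1.64},{"dx": -6.86,"dy": -5.97,"dz": -0.6,"az": -1.64},{"dx": -6.86,"dy": -5.97,"dz": -0.6,"az": -1.64},{"dx": -6.86,"dy": -5.97,"dz": -0.6,"az": -1.64}])

```text
schema error: expected keys dx, dy, dz, ax, ay, az, hand
```

```bash
python3 go.py .4475 -.3714 .15 78.7
```

```text
t 0.1 pos [0.2252 0.5825 0.263 ] yaw 68.9 tilt 0.09 open 88.2 F [-0.6  0.1  0.2] q [-1.17  0.69 -0.19  1.57  0.16  0.9  -0.22]
d [ -9.186 -13.491   1.906] a [-0.016 -0.    -1.638] rows 15.8
```

servo_tool(deltas=[{"dx": 0,"dy": 0,"dz": -0.6,"ax": 0,"ay": 0,"az": 0,"hand": 88},{"dx": -6.86,"dy": -5.97,"dz": -0.6,"ax": 0,"ay": 0,"az": -1.64,"hand": 88},{"dx": -6.86,"dy": -5.97,"dz": -0.6,"ax": 0,"ay": 0,"az": -1.64,"hand": 88},{"dx": -6.86,"dy": -5.97,"dz": -0.6,"ax": 0,"ay": 0,"az": -1.64,"hand": 88},{"dx": -6.86,"dy": -5.97,"dz": -0.6,"ax": 0,"ay": 0,"az": -1.64,"hand": 88},{"dx": -6.86,"dy": -5.97,"dz": -0.6,"ax": 0,"ay": 0,"az": -1.64,"hand": 88},{"dx": -6.86,"dy": -5.97,"dz": -0.6,"ax": 0,"ay": 0,"az": -1.64,"hand": 88},{"dx": -6.86,"dy": -5.97,"dz": -0.6,"ax": 0,"ay": 0,"az": -1.64,"hand": 88},{"dx": -6.86,"dy": -5.97,"dz": -0.6,"ax": 0,"ay": 0,"az": -1.64,"hand": 88},{"dx": -6.86,"dy": -5.97,"dz": -0.6,"ax": 0,"ay": 0,"az": -1.64,"hand": 88}])

```text
clock: 1.35
tool_pos: [0.4809, 0.0974, 0.2995]
eef_rot: [0.1, 0.995, -0.0, -0.0]
contact_force: [0.6, 0.7, -0.0]
opening: 1.002
```

```bash
python3 go.py .4475 -.3714 .15 78.7
```

```text
t 1.35 pos [0.4809 0.0974 0.2995] yaw 78.6 tilt 0.05 open 88.2 F [ 0.6  0.7 -0. ] q [-0.11  0.47 -0.28  1.91  0.18  0.78  0.88]
d [-1.006 -7.766  2.498] a [-0.009 -0.002 -0.025] rows 7.9
```

Very responsive. Now to a point above the hook.

servo_tool(deltas=[{"dx": -1.0,"dy": -7.77,"dz": 2.5,"ax": 0,"ay": 0,"az": 0,"hand": 88},{"dx": -1.0,"dy": -7.77,"dz": 2.5,"ax": 0,"ay": 0,"az": 0,"hand": 88},{"dx": -1.0,"dy": -7.77,"dz": 2.5,"ax": 0,"ay": 0,"az": 0,"hand": 88},{"dx": -1.0,"dy": -7.77,"dz": 2.5,"ax": 0,"ay": 0,"az": 0,"hand": 88},{"dx": -1.0,"dy": -7.77,"dz": 2.5,"ax": 0,"ay": 0,"az": 0,"hand": 88},{"dx": -1.0,"dy": -7.77,"dz": 2.5,"ax": 0,"ay": 0,"az": 0,"hand": 60},{"dx": -1.0,"dy": -7.77,"dz": 2.5,"ax": 0,"ay": 0,"az": 0,"hand": 60},{"dx": -1.0,"dy": -7.77,"dz": 2.5,"ax": 0,"ay": 0,"az": 0,"hand": 60},{"dx": -1.0,"dy": -7.77,"dz": 2.5,"ax": 0,"ay": 0,"az": 0,"hand": 60},{"dx": -1.0,"dy": -7.77,"dz": 2.5,"ax": 0,"ay": 0,"az": 0,"hand": 60}])

```text
clock: 2.6
tool_pos: [0.4477, -0.3674, 0.1494]
eef_rot: [0.098, 0.995, 0.001, -0.0]
contact_force: [0.8, 0.6, -0.7]
opening: 0.677
```

```bash
python3 go.py .4475 -.3714 .031 78.7; python3 snap.py b top scene
python3 - <<'E'
from h import *
crop('b','scene',90,150,210,250,6)
crop('b','top',315,185,370,270,7)
E
```

```text
t 2.6 pos [ 0.4477 -0.3674  0.1494] yaw 78.7 tilt 0.09 open 59.7 F [ 0.8  0.6 -0.7] q [ 0.77  0.8  -0.28  1.8   0.35  0.59  1.65]
d [-0.01  -0.07   1.973] a [ 0.015 -0.005  0.005] rows 1.9
```

View pics/b_scene_c90_150.png

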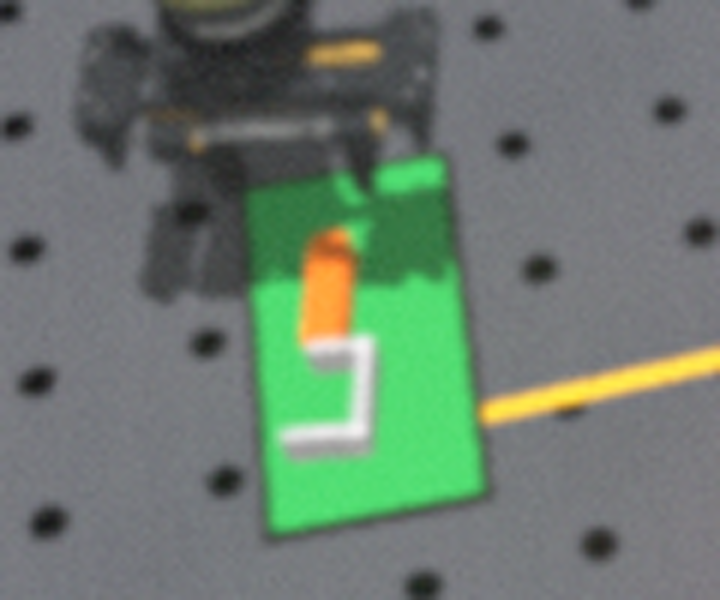

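View pics/b_top.png

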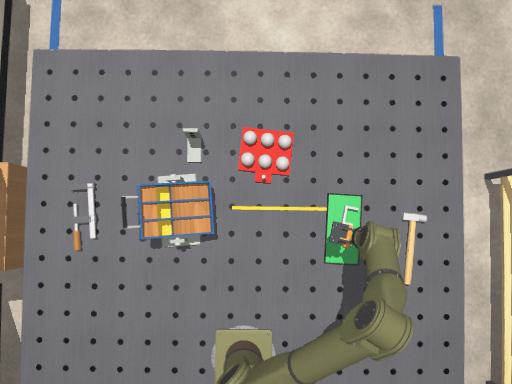

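The hook hasn't moved: the handle in the scene crop is at (328,285) and still lines up. Descending to grasp it.

```bash
python3 go.py .4475 -.3714 .030 78.7
```

```text
t 2.7 pos [ 0.4485 -0.3664  0.15  ] yaw 78.9 tilt 0.08 open 60.1 F [-0.5 -0.3 -0. ] q [ 0.77  0.79 -0.28  1.8   0.35  0.59  1.65]
d [ 1.0e-03 -8.7e-02  2.0e+00] a [0.013 0.003 0.029] rows 1.9
```

servo_tool(deltas=[{"dx": 0,"dy": -0.08,"dz": 1.0,"ax": 0,"ay": 0,"az": 0,"hand": 60},{"dx": 0,"dy": -0.08,"dz": 1.7,"ax": 0,"ay": 0,"az": 0,"hand": 60},{"dx": 0,"dy": -0.08,"dz": 2.0,"ax": 0,"ay": 0,"az": 0,"hand": 60},{"dx": 0,"dy": -0.08,"dz": 2.0,"ax": 0,"ay": 0,"az": 0,"hand": 60},{"dx": 0,"dy": -0.08,"dz": 2.0,"ax": 0,"ay": 0,"az": 0,"hand": 60}])

```text
clock: 3.32
tool_pos: [0.4479, -0.3727, 0.0307]
eef_rot: [0.098, 0.995, -0.0, 0.001]
contact_force: [-0.2, 0.6, 0.4]
opening: 0.682
```

```bash
python3 go.py .4475 -.3714 .030 78.7
```

```text
t 3.33 pos [ 0.4479 -0.3727  0.0307] yaw 78.8 tilt 0.11 open 60.1 F [-0.2  0.6  0.4] q [ 0.72  0.99 -0.18  1.82  0.43  0.37  1.59]
d [0.011 0.02  0.012] a [-0.002  0.018  0.014] rows 0.0
```

servo_tool(deltas=[{"dx": 0,"dy": 0,"dz": 0,"ax": 0,"ay": 0,"az": 0,"hand": 10},{"dx": 0,"dy": 0,"dz": 0,"ax": 0,"ay": 0,"az": 0,"hand": 10},{"dx": 0,"dy": 0,"dz": 0,"ax": 0,"ay": 0,"az": 0,"hand": 10},{"dx": 0,"dy": 0,"dz": 0,"ax": 0,"ay": 0,"az": 0,"hand": 10},{"dx": 0,"dy": 0,"dz": 0,"ax": 0,"ay": 0,"az": 0,"hand": 10},{"dx": 0,"dy": 0,"dz": 0,"ax": 0,"ay": 0,"az": 0,"hand": 10}], newtons=40)

```text
clock: 4.08
tool_pos: [0.4467, -0.3733, 0.0297]
eef_rot: [0.098, 0.995, -0.0, 0.0]
contact_force: [-0.7, 0.3, 1.0]
opening: 0.268
```

servo_tool(deltas=[{"dx": 0,"dy": 0,"dz": -0.5,"ax": 0,"ay": 0,"az": 0,"hand": 10},{"dx": 0,"dy": 0,"dz": -1.2,"ax": 0,"ay": 0,"az": 0,"hand": 10},{"dx": 0,"dy": 0,"dz": -1.6,"ax": 0,"ay": 0,"az": 0,"hand": 10},{"dx": 0,"dy": 0,"dz": -1.6,"ax": 0,"ay": 0,"az": 0,"hand": 10}])

```text
clock: 4.58
tool_pos: [0.4474, -0.3736, 0.1269]
eef_rot: [0.098, 0.995, -0.001, 0.001]
contact_force: [-0.1, 0.5, -2.9]
opening: 0.273
```

```bash
python3 go.py; python3 snap.py c top scene
python3 - <<'E'
from h import *
crop('c','scene',90,130,230,250,5)
crop('c','top',315,165,385,270,7)
E
```

```text
t 4.58 pos [ 0.4474 -0.3736  0.1269] yaw 78.7 tilt 0.16 open 24.1 F [-0.1  0.5 -2.9] q [ 0.77  0.83 -0.26  1.8   0.37  0.55  1.64]
```

View pics/c_scene_c90_130.png

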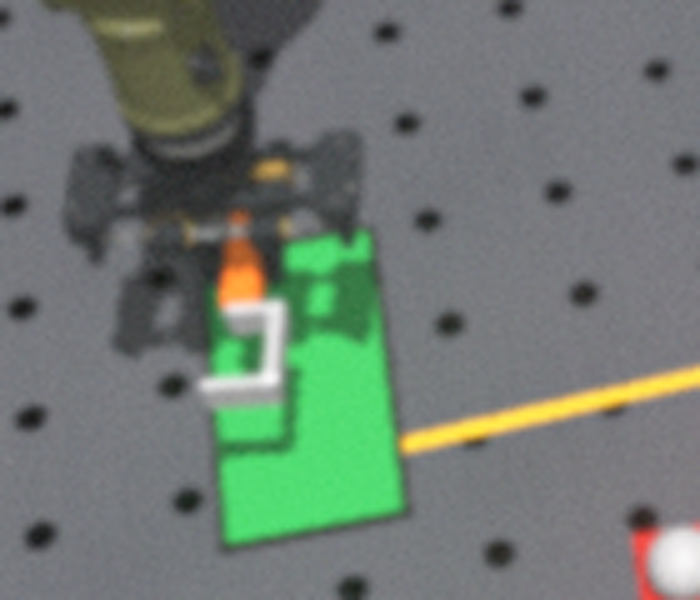

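View pics/c_top_c315_165.png

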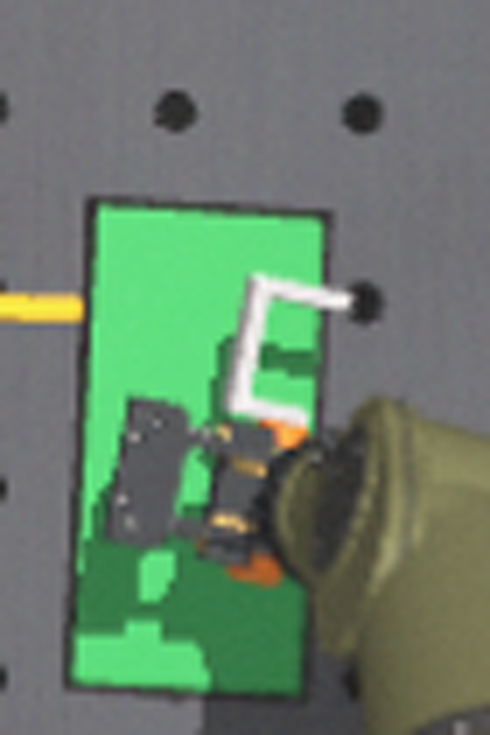

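The hook is held, with the opening at 24 mm. I'll triangulate the prong ends (top crop (258,278) and (350,298), scene crop (283,383) and (202,385)) to get the hook's offset from the TCP.

Run:
```python
from h import *
f=lambda x,y,k,ox,oy:((x+.5)/k-.5+ox,(y+.5)/k-.5+oy)
t=np.radians(-11.3);X=np.array([np.cos(t),np.sin(t)]);Y=np.array([-X[1],X[0]])
for a,b in(((258,283),(278,381)),((350,300),(202,385)),((240,408),(283,306))):
    p,e=tri(f(*b,5,90,130),f(*a,7,315,165)); d=p[:2]-np.array([.4474,-.3736]); print(p.round(4),round(e,4),'hookframe',d@X,d@Y)
```

```text
[ 0.5568 -0.3638  0.1223] 0.0049 hookframe 0.10533926220877089 0.031044324520799898
[ 0.5487 -0.4102  0.1249] 0.0023 hookframe 0.10650101400234253 -0.01608618316206329
[ 0.4953 -0.3541  0.1208] 0.007 hookframe 0.04318340088779447 0.02846799161365667
```

```bash
python3 - <<'E'
from h import *
im,d=load('c','top');m=mask(im,'red')
for b in blobs(m,300): print(b)
E
python3 go.py .5746 -.0543 .127 84.7
```

```text
(np.int32(1348), [238, 127, 56, 56], array([265.0504451 , 154.14465875]))
t 4.67 pos [ 0.4461 -0.3727  0.1247] yaw 78.7 tilt 0.1 open 23.6 F [-0.2 -0.6 -2.7] q [ 0.77  0.84 -0.26  1.81  0.37  0.55  1.64]
d [-1.062  5.624 -0.036] a [ 0.008 -0.015 -0.998] rows 5.5
```

servo_tool(deltas=[{"dx": -0.1,"dy": 0.5,"dz": -0.04,"ax": 0,"ay": 0,"az": -0.1,"hand": 10},{"dx": -0.3,"dy": 1.3,"dz": -0.04,"ax": 0,"ay": 0,"az": -0.3,"hand": 10},{"dx": -0.45,"dy": 2.2,"dz": -0.04,"ax": 0,"ay": 0,"az": -0.5,"hand": 10},{"dx": -0.6,"dy": 3.1,"dz": -0.04,"ax": 0,"ay": 0,"az": -0.7,"hand": 10},{"dx": -0.75,"dy": 4.0,"dz": -0.04,"ax": 0,"ay": 0,"az": -0.9,"hand": 10},{"dx": -0.9,"dy": 4.8,"dz": -0.04,"ax": 0,"ay": 0,"az": -1.0,"hand": 10},{"dx": -1.06,"dy": 5.4,"dz": -0.04,"ax": 0,"ay": 0,"az": -1.0,"hand": 10},{"dx": -1.06,"dy": 5.62,"dz": -0.04,"ax": 0,"ay": 0,"az": -1.0,"hand": 10},{"dx": -1.06,"dy": 5.62,"dz": -0.04,"ax": 0,"ay": 0,"az": -1.0,"hand": 10},{"dx": -1.06,"dy": 5.62,"dz": -0.04,"ax": 0,"ay": 0,"az": -1.0,"hand": 10}])

```text
clock: 5.92
tool_pos: [0.5739, -0.0576, 0.1275]
eef_rot: [0.048, 0.999, -0.001, -0.001]
contact_force: [0.0, -0.5, -2.1]
opening: 0.273
```

```bash
python3 go.py .5746 -.0543 .0495 84.7; python3 snap.py d top scene
python3 - <<'E'
from h import *
crop('d','scene',195,190,295,285,6)
crop('d','top',225,115,305,235,5)
E
```

```text
t 5.92 pos [ 0.5739 -0.0576  0.1275] yaw 84.5 tilt 0.17 open 24.0 F [ 0.  -0.5 -2.1] q [ 0.13  0.82 -0.2   1.82  0.3   0.53  1.22]
d [-0.009  0.058  1.301] a [-0.021 -0.019 -0.026] rows 1.2
```

View pics/d_scene_c195_190.png

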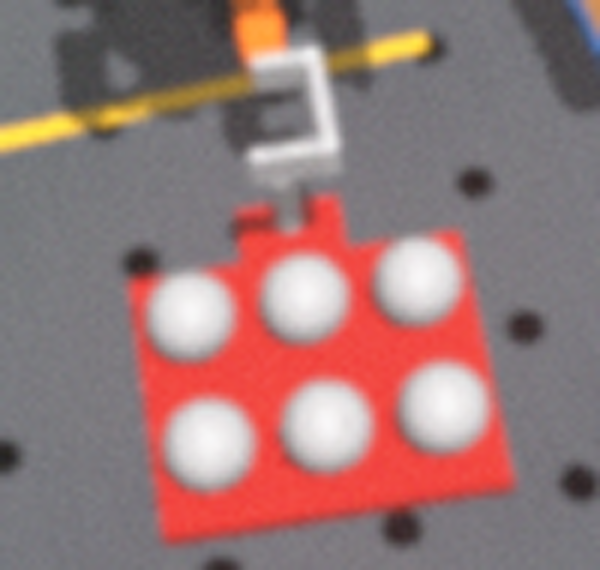

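View pics/d_top_c225_115.png

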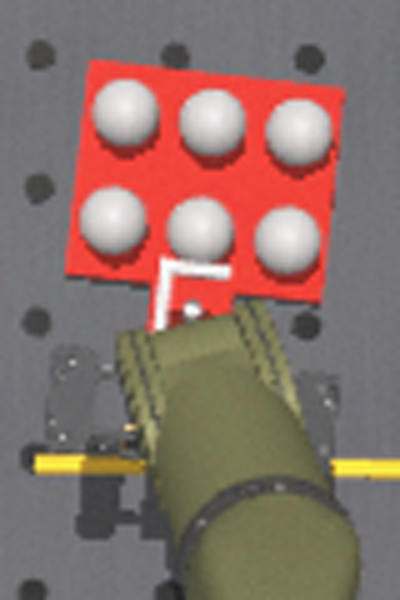

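The prong ends in the top crop are (165,267) and (229,272), and the post is visible inside the opening at (193,310). I'll check the clearance numerically.

```bash
python3 - <<'E'
from h import *
f=lambda x,y,k,ox,oy:((x+.5)/k-.5+ox,(y+.5)/k-.5+oy)
post=np.array([.6587,-.0621]);t=np.radians(-5.3);X=np.array([np.cos(t),np.sin(t)]);Y=np.array([-X[1],X[0]])
for a,b in(((165,267),(333,152)),((229,272),(252,155))):
    p=plane('top',*f(*a,5,225,115),.124); q,e=tri(f(*b,6,195,190),f(*a,5,225,115))
    for v in(p,q): print(v.round(4),e,'rel post along X,Y',(v[:2]-post)@X,(v[:2]-post)@Y)
E
python3 go.py .5746 -.0543 .0495 84.7
```

```text
[ 0.6799 -0.0407  0.124 ] 0.0017350616301523875 rel post along X,Y 0.019174283680744135 0.02324010124702047
[ 0.681  -0.0401  0.1161] 0.0017350616301523875 rel post along X,Y 0.020185215519678446 0.02396628668706524
[ 0.6771 -0.0849  0.124 ] 0.0020566547210786853 rel post along X,Y 0.020424885402250202 -0.021034341204127137
[ 0.6771 -0.0838  0.1257] 0.0020566547210786853 rel post along X,Y 0.020348092256927866 -0.019938101444964548
t 6.03 pos [ 0.5743 -0.0573  0.1279] yaw 84.5 tilt 0.1 open 23.5 F [-0.4 -0.4 -2.1] q [ 0.14  0.82 -0.2   1.82  0.3   0.53  1.22]
d [-1.000e-03  5.200e-02  1.306e+00] a [-0.014 -0.009 -0.027] rows 1.3
```

servo_tool(deltas=[{"dx": 0,"dy": 0.05,"dz": 0.4,"ax": 0,"ay": 0,"az": 0,"hand": 10},{"dx": 0,"dy": 0.05,"dz": 0.8,"ax": 0,"ay": 0,"az": 0,"hand": 10},{"dx": 0,"dy": 0.05,"dz": 1.1,"ax": 0,"ay": 0,"az": 0,"hand": 10},{"dx": 0,"dy": 0.05,"dz": 1.3,"ax": 0,"ay": 0,"az": 0,"hand": 10},{"dx": 0,"dy": 0.05,"dz": 1.3,"ax": 0,"ay": 0,"az": 0,"hand": 10}])

```text
clock: 6.65
tool_pos: [0.575, -0.0521, 0.0494]
eef_rot: [0.046, 0.999, -0.0, -0.001]
contact_force: [-0.4, 0.0, -1.5]
opening: 0.266
```

```bash
python3 go.py .405 -.039 .0495 84.7
```

```text
t 6.65 pos [ 0.575  -0.0521  0.0494] yaw 84.7 tilt 0.07 open 23.4 F [-0.4  0.  -1.5] q [ 0.1   0.95 -0.15  1.84  0.33  0.38  1.18]
d [ 2.841 -0.044  0.003] a [-0.001 -0.012 -0.001] rows 2.7
```

servo_tool(deltas=[{"dx": 0.08,"dy": 0,"dz": 0,"ax": 0,"ay": 0,"az": 0,"hand": 10},{"dx": 0.18,"dy": 0,"dz": 0,"ax": 0,"ay": 0,"az": 0,"hand": 10},{"dx": 0.3,"dy": 0,"dz": 0,"ax": 0,"ay": 0,"az": 0,"hand": 10},{"dx": 0.45,"dy": 0,"dz": 0,"ax": 0,"ay": 0,"az": 0,"hand": 10},{"dx": 0.6,"dy": 0,"dz": 0,"ax": 0,"ay": 0,"az": 0,"hand": 10},{"dx": 0.75,"dy": -0.01,"dz": 0,"ax": 0,"ay": 0,"az": 0,"hand": 10},{"dx": 0.9,"dy": -0.01,"dz": 0,"ax": 0,"ay": 0,"az": 0,"hand": 10},{"dx": 1.05,"dy": -0.01,"dz": 0,"ax": 0,"ay": 0,"az": 0,"hand": 10},{"dx": 1.18,"dy": -0.01,"dz": 0,"ax": 0,"ay": 0,"az": 0,"hand": 10},{"dx": 1.25,"dy": -0.01,"dz": 0,"ax": 0,"ay": 0,"az": 0,"hand": 10}])

```text
clock: 7.9
tool_pos: [0.5015, -0.0454, 0.0505]
eef_rot: [0.046, 0.999, 0.0, 0.001]
contact_force: [5.9, 0.3, -2.4]
opening: 0.267
```

```bash
python3 go.py .405 -.039 .0495 84.7; python3 snap.py e top scene
python3 - <<'E'
from h import *
crop('e','scene',195,170,295,265,6)
E
```

```text
t 7.9 pos [ 0.5015 -0.0454  0.0505] yaw 84.7 tilt 0.15 open 23.5 F [ 5.9  0.3 -2.4] q [ 0.04  0.91 -0.08  2.07  0.35  0.17  1.13]
d [ 1.611 -0.042  0.013] a [0.006 0.025 0.003] rows 1.5
```

View pics/e_scene_c195_170.png

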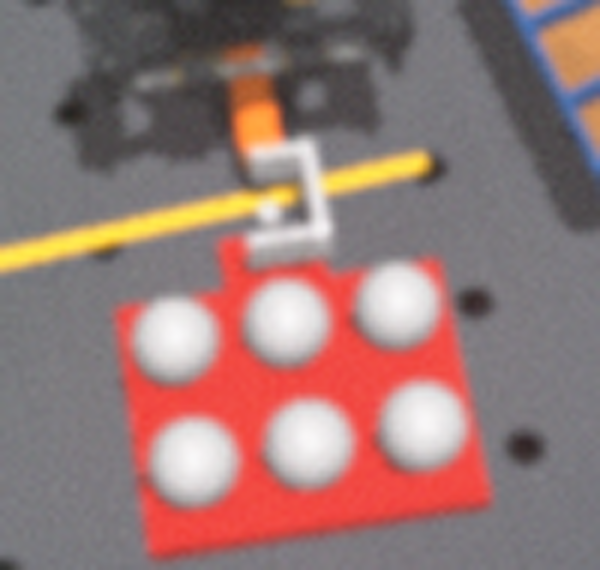

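Drag is working (6 N) and the post at crop (270,212) sits inside the hook. Continuing.

servo_tool(deltas=[{"dx": 0.08,"dy": -0.02,"dz": 0,"ax": 0,"ay": 0,"az": 0,"hand": 10},{"dx": 0.2,"dy": -0.03,"dz": 0,"ax": 0,"ay": 0,"az": 0,"hand": 10},{"dx": 0.35,"dy": -0.04,"dz": 0,"ax": 0,"ay": 0,"az": 0,"hand": 10},{"dx": 0.5,"dy": -0.04,"dz": 0,"ax": 0,"ay": 0,"az": 0,"hand": 10},{"dx": 0.65,"dy": -0.04,"dz": 0,"ax": 0,"ay": 0,"az": 0,"hand": 10},{"dx": 0.8,"dy": -0.04,"dz": 0,"ax": 0,"ay": 0,"az": 0,"hand": 10},{"dx": 0.95,"dy": -0.04,"dz": 0,"ax": 0,"ay": 0,"az": 0,"hand": 10},{"dx": 1.1,"dy": -0.04,"dz": 0,"ax": 0,"ay": 0,"az": 0,"hand": 10},{"dx": 1.22,"dy": -0.04,"dz": 0,"ax": 0,"ay": 0,"az": 0,"hand": 10},{"dx": 1.3,"dy": -0.04,"dz": 0,"ax": 0,"ay": 0,"az": 0,"hand": 10}])

```text
clock: 9.25
tool_pos: [0.4226, -0.0428, 0.0497]
eef_rot: [0.045, 0.999, -0.004, -0.011]
contact_force: [3.6, -0.9, -0.7]
opening: 0.266
```

```bash
python3 go.py .41 -.039 .0495 84.7; python3 snap.py f top scene
python3 - <<'E'
from h import *
crop('f','scene',185,160,295,255,6)
E
```

```text
t 9.25 pos [ 0.4226 -0.0428  0.0497] yaw 84.9 tilt 1.36 open 23.4 F [ 3.6 -0.9 -0.7] q [ 0.14  0.91 -0.25  2.27  1.56  0.2  -0.09]
d [0.214 0.044 0.008] a [-0.083 -0.21   0.026] rows 0.2
```

View pics/f_scene_c185_160.png

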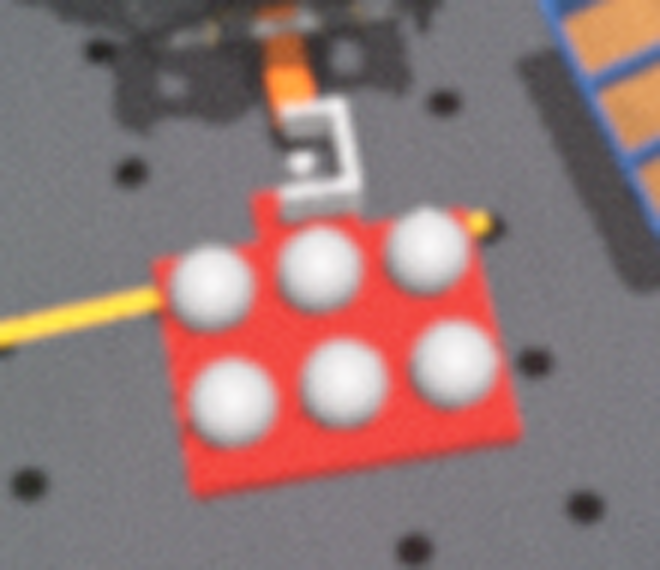

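```bash
python3 - <<'E'
from h import *
f=lambda x,y,k,ox,oy:((x+.5)/k-.5+ox,(y+.5)/k-.5+oy)
print(plane('scene',*f(302,158,6,185,160),.061))
for c in [(212,287),(320,269),(427,250),(232,402),(344,382),(454,362)]: print(plane('scene',*f(*c,6,185,160),.032))
E
python3 go.py .435 -.043 .0495 84.7
```

```text
[ 0.51371019 -0.05219055  0.061     ]
[ 0.56912387 -0.12123351  0.032     ]
[ 0.57394079 -0.05753556  0.032     ]
[0.57794378 0.00631223 0.032     ]
[ 0.64885406 -0.12734856  0.032     ]
[ 0.65317282 -0.06299241  0.032     ]
[0.65720363 0.00084578 0.032     ]
t 9.35 pos [ 0.421  -0.043   0.0496] yaw 84.9 tilt 1.5 open 23.4 F [ 5.8 -1.3 -0.1] q [ 0.14  0.91 -0.25  2.27  1.55  0.2  -0.09]
d [-0.232  0.021 -0.004] a [-0.067 -0.24   0.027] rows 0.2
```

The post is at x = 0.514, clear of the line's near edge at 0.541. To disengage I back off about 9 mm and then lift.

servo_tool(deltas=[{"dx": -0.08,"dy": 0.02,"dz": 0,"ax": 0,"ay": -0.1,"az": 0,"hand": 10},{"dx": -0.16,"dy": 0.02,"dz": 0,"ax": -0.07,"ay": -0.24,"az": 0,"hand": 10},{"dx": -0.16,"dy": 0.02,"dz": 0,"ax": -0.07,"ay": -0.24,"az": 0,"hand": 10},{"dx": -0.16,"dy": 0.02,"dz": 0,"ax": -0.07,"ay": -0.24,"az": 0,"hand": 10}])

```text
clock: 9.85
tool_pos: [0.4289, -0.0422, 0.0489]
eef_rot: [0.045, 0.999, 0.0, -0.002]
contact_force: [-1.1, -0.4, -1.8]
opening: 0.273
```

```bash
python3 go.py .433 -.041 .15 84.7;python3 snap.py g scene
python3 - <<'E'
from h import *
crop('g','scene',185,160,295,255,6)
E
```

```text
t 9.85 pos [ 0.4289 -0.0422  0.0489] yaw 84.8 tilt 0.24 open 24.0 F [-1.1 -0.4 -1.8] q [ 0.16  0.91 -0.28  2.27  1.63  0.22 -0.16]
d [-0.059  0.026 -1.686] a [ 0.    -0.041  0.019] rows 1.6
```

View pics/g_scene_c185_160.png

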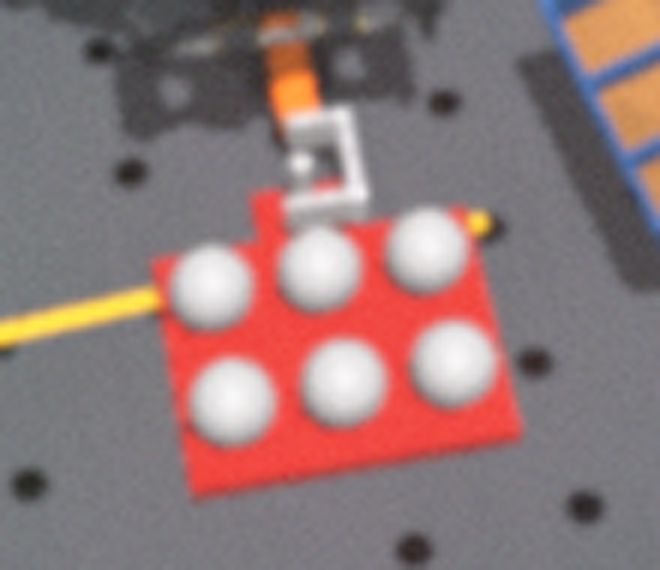

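Free of contact and clear of the balls. I lift it with a small further +x correction.

servo_tool(deltas=[{"dx": -0.02,"dy": 0.02,"dz": -0.3,"ax": 0,"ay": 0,"az": 0,"hand": 10},{"dx": -0.03,"dy": 0.02,"dz": -0.8,"ax": 0,"ay": 0,"az": 0,"hand": 10},{"dx": -0.03,"dy": 0.02,"dz": -1.4,"ax": 0,"ay": 0,"az": 0,"hand": 10},{"dx": -0.03,"dy": 0.02,"dz": -1.7,"ax": 0,"ay": 0,"az": 0,"hand": 10},{"dx": -0.03,"dy": 0.02,"dz": -1.7,"ax": 0,"ay": 0,"az": 0,"hand": 10}])

```text
clock: 10.52
tool_pos: [0.4322, -0.0413, 0.1518]
eef_rot: [0.046, 0.999, 0.001, -0.0]
contact_force: [0.7, 0.4, -2.3]
opening: 0.267
```

```bash
python3 go.py .443 -.361 .12 87.2
```

```text
t 10.53 pos [ 0.4322 -0.0413  0.1518] yaw 84.8 tilt 0.08 open 23.5 F [ 0.7  0.4 -2.3] q [ 0.32  0.71 -0.53  2.22  0.88  0.44  0.55]
d [-0.667 -5.289  0.523] a [ 0.012 -0.006 -0.406] rows 5.1
```

servo_tool(deltas=[{"dx": -0.05,"dy": -0.4,"dz": 0,"ax": 0,"ay": 0,"az": -0.1,"hand": 10},{"dx": -0.2,"dy": -1.2,"dz": 0,"ax": 0,"ay": 0,"az": -0.2,"hand": 10},{"dx": -0.3,"dy": -2.1,"dz": 0.1,"ax": 0,"ay": 0,"az": -0.3,"hand": 10},{"dx": -0.4,"dy": -3.0,"dz": 0.2,"ax": 0,"ay": 0,"az": -0.4,"hand": 10},{"dx": -0.5,"dy": -3.9,"dz": 0.3,"ax": 0,"ay": 0,"az": -0.4,"hand": 10},{"dx": -0.6,"dy": -4.7,"dz": 0.5,"ax": 0,"ay": 0,"az": -0.4,"hand": 10},{"dx": -0.67,"dy": -5.15,"dz": 0.5,"ax": 0,"ay": 0,"az": -0.4,"hand": 10},{"dx": -0.67,"dy": -5.29,"dz": 0.5,"ax": 0,"ay": 0,"az": -0.4,"hand": 10},{"dx": -0.67,"dy": -5.29,"dz": 0.5,"ax": 0,"ay": 0,"az": -0.4,"hand": 10}])

```text
clock: 11.65
tool_pos: [0.4428, -0.3598, 0.1198]
eef_rot: [0.024, 1.0, 0.001, -0.002]
contact_force: [-0.3, -0.3, -1.8]
opening: 0.269
```

```bash
python3 go.py .4425 -.361 .0305 87.2
```

```text
t 11.65 pos [ 0.4428 -0.3598  0.1198] yaw 87.2 tilt 0.25 open 23.7 F [-0.3 -0.3 -1.8] q [ 0.97  0.9  -0.66  1.83  0.82  0.71  1.36]
d [-1.000e-03 -2.300e-02  1.488e+00] a [ 0.019 -0.036  0.008] rows 1.4
```

servo_tool(deltas=[{"dx": 0,"dy": 0,"dz": 0.5,"ax": 0,"ay": 0,"az": 0,"hand": 10},{"dx": 0,"dy": 0,"dz": 1.0,"ax": 0,"ay": 0,"az": 0,"hand": 10},{"dx": 0,"dy": 0,"dz": 1.3,"ax": 0,"ay": 0,"az": 0,"hand": 10},{"dx": 0,"dy": 0,"dz": 1.42,"ax": 0,"ay": 0,"az": 0,"hand": 10},{"dx": 0,"dy": 0,"dz": 1.48,"ax": 0,"ay": 0,"az": 0,"hand": 10},{"dx": 0,"dy": 0,"dz": 1.48,"ax": 0,"ay": 0,"az": 0,"hand": 10}])

```text
clock: 12.4
tool_pos: [0.4434, -0.3609, 0.0324]
eef_rot: [0.024, 1.0, 0.0, -0.001]
contact_force: [0.5, -0.5, -2.2]
opening: 0.27
```

```bash
python3 go.py .4425 -.361 .0305 87.2
```

```text
t 12.4 pos [ 0.4434 -0.3609  0.0324] yaw 87.2 tilt 0.09 open 23.8 F [ 0.5 -0.5 -2.2] q [ 0.91  1.03 -0.54  1.84  0.97  0.56  1.24]
d [ 0.015 -0.003  0.031] a [ 0.006 -0.015  0.002] rows 0.0
```

Still about 2 mm up, judging by the load. Lower it the last bit, release slowly and rise.

servo_tool(deltas=[{"dx": 0,"dy": 0,"dz": 0.03,"ax": 0,"ay": 0,"az": 0,"hand": 10},{"dx": 0,"dy": 0,"dz": 0.04,"ax": 0,"ay": 0,"az": 0,"hand": 10},{"dx": 0,"dy": 0,"dz": 0.04,"ax": 0,"ay": 0,"az": 0,"hand": 28},{"dx": 0,"dy": 0,"dz": 0.04,"ax": 0,"ay": 0,"az": 0,"hand": 60},{"dx": 0,"dy": 0,"dz": 0.04,"ax": 0,"ay": 0,"az": 0,"hand": 60},{"dx": 0,"dy": 0,"dz": 0.04,"ax": 0,"ay": 0,"az": 0,"hand": 60},{"dx": 0,"dy": 0,"dz": -0.8,"ax": 0,"ay": 0,"az": 0,"hand": 60},{"dx": 0,"dy": 0,"dz": -1.8,"ax": 0,"ay": 0,"az": 0,"hand": 66},{"dx": 0,"dy": 0,"dz": -2.5,"ax": 0,"ay": 0,"az": 0,"hand": 66},{"dx": 0,"dy": 0,"dz": -2.5,"ax": 0,"ay": 0,"az": 0,"hand": 66}])

```text
clock: 13.65
tool_pos: [0.4453, -0.3617, 0.1852]
eef_rot: [0.025, 1.0, -0.001, 0.002]
contact_force: [1.3, -0.3, -0.4]
opening: 0.749
```

```bash
python3 go.py ; python3 snap.py i top scene
python3 - <<'E'
from h import *
crop('i','scene',105,160,295,265,4)
E
```

```text
t 13.65 pos [ 0.4453 -0.3617  0.1852] yaw 87.2 tilt 0.24 open 66.0 F [ 1.3 -0.3 -0.4] q [ 1.01  0.82 -0.73  1.79  0.73  0.83  1.44]
```

View pics/i_scene_c105_160.png

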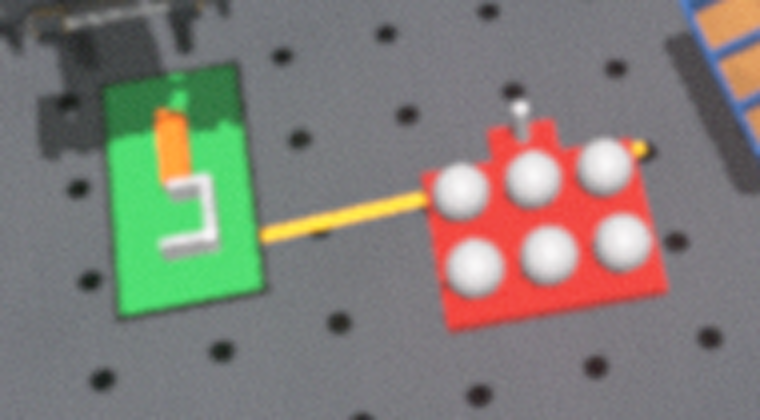

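View pics/i_top.png

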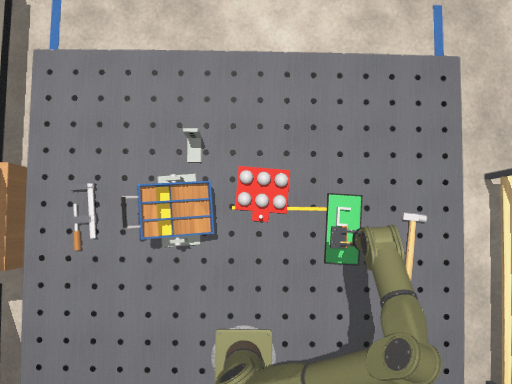

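The hook lies on the mat, aligned with it, and the rack is past the line. Next: ball positions in both views (circles), then the board frame.

```bash
cat > balls.py <<'E'
import sys
from h import *
def circ(tag,n,box,k=6):
    im=cv2.imread(f'pics/{tag}_{n}.png');x0,y0,x1,y1=box
    g=cv2.cvtColor(im,cv2.COLOR_BGR2HSV)[y0:y1,x0:x1,1]
    g=cv2.resize(g,None,fx=k,fy=k,interpolation=cv2.INTER_CUBIC)
    c=cv2.HoughCircles(g,cv2.HOUGH_GRADIENT,1.5,9*k,param1=120,param2=18,minRadius=int(5.8*k),maxRadius=int(8.5*k))
    if c is None: return []
    return [((x+.5)/k-.5+x0,(y+.5)/k-.5+y0,r/k) for x,y,r in c[0]]
def rackbox(tag,n):
    im=cv2.imread(f'pics/{tag}_{n}.png')
    b=[b for b in blobs(mask(im,'red'),50) if b[2][1]>100]
    x0=min(q[1][0] for q in b);y0=min(q[1][1] for q in b);x1=max(q[1][0]+q[1][2] for q in b);y1=max(q[1][1]+q[1][3] for q in b)
    return x0-6,y0-6,x1+6,y1+6
if __name__=='__main__':
    tag=sys.argv[1]
    for n in sys.argv[2:] or('top','scene'):
        for u,v,rr in circ(tag,n,rackbox(tag,n)):
            print(n,round(u,1),round(v,1),round(rr,1),plane(n,u,v,.032)[:2].round(4))
E
python3 balls.py i
```

```text
top 263.5 178.0 6.7 [ 0.6541 -0.065 ]
top 279.2 201.2 6.8 [ 0.5702 -0.123 ]
top 261.5 200.2 6.9 [ 0.573  -0.0586]
top 245.7 176.2 6.6 [ 6.596e-01 -3.000e-04]
top 244.0 198.0 7.1 [0.5804 0.005 ]
top 281.2 179.5 7.0 [ 0.6495 -0.1296]
top 253.0 188.2 7.8 [ 0.6162 -0.0272]
top 270.7 190.0 7.5 [ 0.6107 -0.0918]
top 294.0 201.7 8.3 [ 0.5691 -0.1767]
top 245.2 217.5 7.5 [ 5.099e-01 -5.000e-04]
top 258.0 212.7 6.7 [ 0.5276 -0.0464]
scene 241.5 223.2 7.5 [ 0.6526 -0.0645]
scene 260.2 220.2 7.3 [6.583e-01 4.000e-04]
scene 223.0 226.7 7.2 [ 0.6491 -0.1284]
scene 238.0 204.7 6.9 [ 0.5752 -0.0577]
scene 220.0 207.7 7.2 [ 0.5704 -0.1214]
scene 255.5 201.2 7.0 [0.5775 0.0054]
scene 230.0 198.0 6.9 [ 0.5393 -0.0781]
scene 264.0 231.0 8.1 [0.703  0.0012]
scene 222.0 237.7 7.0 [ 0.6901 -0.1411]
scene 241.7 196.5 7.5 [ 0.5444 -0.0364]
scene 238.7 245.7 7.8 [ 0.7348 -0.0945]
scene 255.5 243.0 7.0 [ 0.7398 -0.0385]
```

Run:
```python
from h import *
f=lambda x,y,k,ox,oy:((x+.5)/k-.5+ox,(y+.5)/k-.5+oy)
mid=np.array([.535,.2465]);yd=np.array([-.0855,.996]);xd=np.array([.996,.0855]);c,s=.955,.296
for n,a,z,k in(('rib+30R',(668,240),.073,'x30'),('rib+30L',(180,266),.144,'x30'),('rib-30R',(672,360),.073,'x-30'),('rib-30L',(190,389),.144,'x-30')):
    p=plane('top',*f(*a,7,115,165),z)[:2]-mid; print(n,p@xd,p@yd)
# predicted pixels in crops for floor points/bar
def W(x,y,z): return np.array([*(mid+x*xd+(y*c-z*s)*yd),.095+y*s+z*c])
for q in((-.03,-.12,.014),(.03,-.12,.014),(-.093,-.126,.026),(.093,-.126,.026),(.093,.126,.026),(-.093,.126,.026),(-.05,.176,.04),(.05,.176,.04)):
    t=proj('top',W(*q));u=proj('scene',W(*q)); print(q,(t-[115,165])*7+3,(u-[265,120])*6+2.5)
```

```text
rib+30R 0.02806537987819849 -0.12432110370560562
rib+30L 0.02887199491621131 0.10763897012228481
rib-30R -0.03248144170154689 -0.12222015472974009
rib-30L -0.030836729209742234 0.10632484322937027
(-0.03, -0.12, 0.014) [664.64359282 355.55843778] [112.0177203  322.62137214]
(0.03, -0.12, 0.014) [656.59117164 237.04542803] [150.69442812 398.42732222]
(-0.093, -0.126, 0.026) [690.35368068 479.63810419] [ 59.10353477 240.17465394]
(0.093, -0.126, 0.026) [665.13806553 110.22585084] [178.93976919 476.46087092]
(0.093, 0.126, 0.026) [156.28738481 133.05662358] [583.37108933 275.69977343]
(-0.093, 0.126, 0.026) [179.05467265 519.5605852 ] [436.92167474  49.17682374]
(-0.05, 0.176, 0.04) [ 68.70784521 436.90180363] [543.79180714  45.9385564 ]
(0.05, 0.176, 0.04) [ 56.66065354 225.46365053] [625.9243729  166.99699475]
```

The board model reprojects onto the picked corners within about 1 px. Now ball 1 at (0.570,−0.122), with diagonal jaws at yaw 45° so that the fingers clear the neighbours.

```bash
python3 go.py .570 -.122 .14 45
```

```text
t 13.75 pos [ 0.4429 -0.3611  0.1817] yaw 87.2 tilt 0.16 open 66.0 F [-0.4  0.3 -0.5] q [ 1.01  0.82 -0.73  1.79  0.73  0.82  1.44]
d [-1.922  4.084  0.691] a [-5.000e-03 -2.800e-02  7.032e+00] rows 4.4
```

servo_tool(deltas=[{"dx": -0.3,"dy": 0.6,"dz": 0,"ax": 0,"ay": 0,"az": 1.0,"hand": 70},{"dx": -0.7,"dy": 1.5,"dz": 0,"ax": 0,"ay": 0,"az": 2.4,"hand": 70},{"dx": -1.1,"dy": 2.4,"dz": 0,"ax": 0,"ay": 0,"az": 3.8,"hand": 70},{"dx": -1.5,"dy": 3.2,"dz": 0.2,"ax": 0,"ay": 0,"az": 5.2,"hand": 70},{"dx": -1.8,"dy": 3.8,"dz": 0.4,"ax": 0,"ay": 0,"az": 6.4,"hand": 70},{"dx": -1.92,"dy": 4.08,"dz": 0.69,"ax": 0,"ay": 0,"az": 7.03,"hand": 70},{"dx": -1.92,"dy": 4.08,"dz": 0.69,"ax": 0,"ay": 0,"az": 7.03,"hand": 70},{"dx": -1.92,"dy": 4.08,"dz": 0.69,"ax": 0,"ay": 0,"az": 7.03,"hand": 70}])

```text
clock: 14.75
tool_pos: [0.5693, -0.1235, 0.1398]
eef_rot: [0.383, 0.924, -0.001, -0.002]
contact_force: [0.7, -0.5, 0.2]
opening: 0.787
```

```bash
python3 go.py .570 -.122 .046 45; python3 snap.py j scene;python3 balls.py j scene
```

```text
t 14.75 pos [ 0.5693 -0.1235  0.1398] yaw 45.0 tilt 0.26 open 69.4 F [ 0.7 -0.5  0.2] q [ 0.39  0.84 -0.46  1.79  0.57  0.66  0.39]
d [0.004 0.032 1.563] a [-0.031 -0.03   0.003] rows 1.5
scene 241.7 223.5 7.5 [ 0.6538 -0.0639]
scene 260.2 220.0 7.1 [0.6573 0.0007]
scene 223.0 227.0 7.2 [ 0.65   -0.1286]
scene 237.7 204.7 7.2 [ 0.5749 -0.0585]
scene 255.5 201.7 6.6 [0.5796 0.0048]
scene 219.5 208.2 6.7 [ 0.5719 -0.1235]
scene 250.2 230.2 7.0 [ 0.6876 -0.0428]
scene 221.5 236.2 6.7 [ 0.684  -0.1415]
scene 264.2 230.7 7.8 [0.7022 0.0022]
scene 261.0 242.5 8.3 [ 0.7429 -0.0204]
scene 233.2 247.5 8.3 [ 0.7363 -0.1135]
scene 250.7 243.5 7.5 [ 0.7373 -0.0541]
```

View pics/j_scene.png

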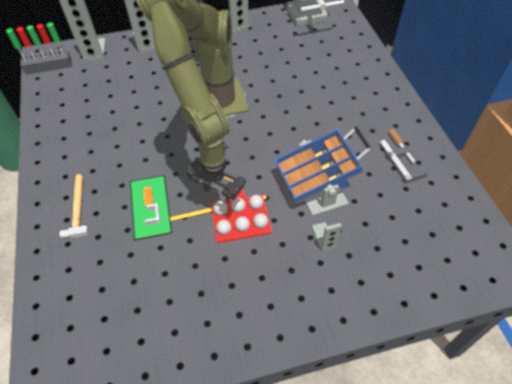

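The gripper is over the ball at (219,208). Descend and grip.

servo_tool(deltas=[{"dx": 0,"dy": 0.03,"dz": 0.6,"ax": 0,"ay": 0,"az": 0,"hand": 70},{"dx": 0,"dy": 0.03,"dz": 1.2,"ax": 0,"ay": 0,"az": 0,"hand": 70},{"dx": 0,"dy": 0.03,"dz": 1.56,"ax": 0,"ay": 0,"az": 0,"hand": 70},{"dx": 0,"dy": 0.03,"dz": 1.56,"ax": 0,"ay": 0,"az": 0,"hand": 55},{"dx": 0,"dy": 0.03,"dz": 1.56,"ax": 0,"ay": 0,"az": 0,"hand": 40},{"dx": 0,"dy": 0.03,"dz": 1.56,"ax": 0,"ay": 0,"az": 0,"hand": 40},{"dx": 0,"dy": 0.03,"dz": 1.56,"ax": 0,"ay": 0,"az": 0,"hand": 40},{"dx": 0,"dy": 0.03,"dz": 1.0,"ax": 0,"ay": 0,"az": 0,"hand": 40},{"dx": 0,"dy": 0.03,"dz": 0,"ax": 0,"ay": 0,"az": 0,"hand": 40},{"dx": 0,"dy": 0.03,"dz": -1.0,"ax": 0,"ay": 0,"az": 0,"hand": 40}], newtons=15)

```text
clock: 16.05
tool_pos: [0.5723, -0.12, 0.2028]
eef_rot: [0.382, 0.924, 0.001, -0.001]
contact_force: [1.2, -1.1, 0.2]
opening: 0.558
```

```bash
python3 go.py .4765 .2151 .24 94.9
```

```text
t 16.05 pos [ 0.5723 -0.12    0.2028] yaw 45.1 tilt 0.14 open 49.2 F [ 1.2 -1.1  0.2] q [ 0.43  0.76 -0.52  1.74  0.5   0.78  0.44]
d [ 5.075  2.828 -0.606] a [ 0.023 -0.009 -8.303] rows 5.6
```

Ball held (49 mm). Over to lane 0.

servo_tool(deltas=[{"dx": 0.4,"dy": 0.2,"dz": -0.5,"ax": 0,"ay": 0,"az": -0.7,"hand": 40},{"dx": 1.1,"dy": 0.6,"dz": -0.6,"ax": 0,"ay": 0,"az": -1.9,"hand": 40},{"dx": 1.9,"dy": 1.05,"dz": -0.6,"ax": 0,"ay": 0,"az": -3.2,"hand": 40},{"dx": 2.7,"dy": 1.5,"dz": -0.6,"ax": 0,"ay": 0,"az": -4.6,"hand": 40},{"dx": 3.5,"dy": 1.95,"dz": -0.6,"ax": 0,"ay": 0,"az": -6.0,"hand": 40},{"dx": 4.3,"dy": 2.4,"dz": -0.6,"ax": 0,"ay": 0,"az": -7.2,"hand": 40},{"dx": 4.9,"dy": 2.7,"dz": -0.6,"ax": 0,"ay": 0,"az": -8.0,"hand": 40},{"dx": 5.08,"dy": 2.83,"dz": -0.6,"ax": 0,"ay": 0,"az": -8.3,"hand": 40},{"dx": 5.08,"dy": 2.83,"dz": -0.6,"ax": 0,"ay": 0,"az": -8.3,"hand": 40},{"dx": 5.08,"dy": 2.83,"dz": -0.6,"ax": 0,"ay": 0,"az": -8.3,"hand": 40}])

```text
clock: 17.3
tool_pos: [0.477, 0.2127, 0.2369]
eef_rot: [-0.04, 0.999, -0.0, -0.001]
contact_force: [0.8, -1.2, -0.8]
opening: 0.558
```

```bash
python3 go.py .4765 .2151 .133 94.9; python3 snap.py k scene top;python3 -c "
from h import *
crop('k','scene',245,100,375,210,6)
crop('k','top',115,150,245,265,5)"
```

```text
t 17.3 pos [0.477  0.2127 0.2369] yaw 94.6 tilt 0.11 open 49.1 F [ 0.8 -1.2 -0.8] q [-0.06  0.68 -0.75  1.89  0.63  0.83  0.51]
d [0.002 0.041 1.731] a [-0.003 -0.019 -0.046] rows 1.7
```

View pics/k_scene_c245_100.png

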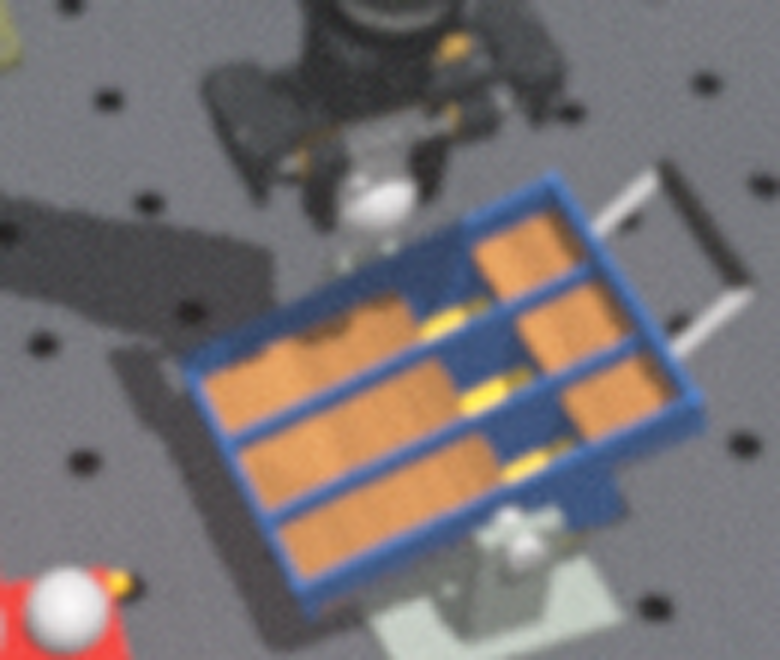

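View pics/k_top_c115_150.png

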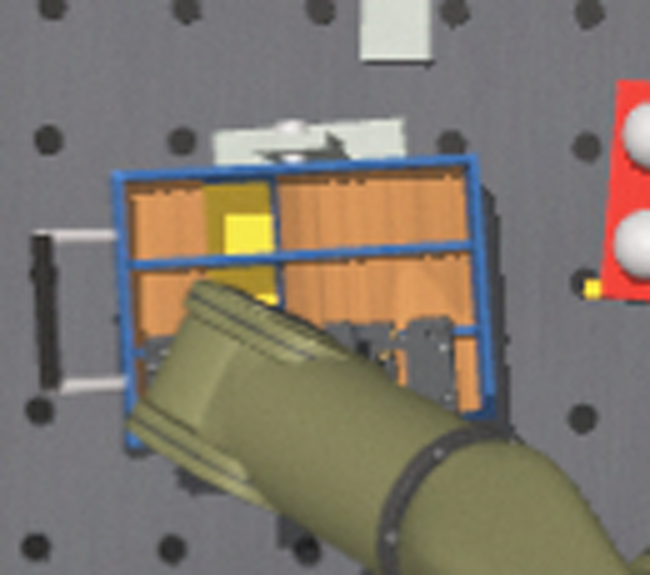

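The ball is held near the fingertips, over lane 0. Lower it and check before releasing.

servo_tool(deltas=[{"dx": 0,"dy": 0.04,"dz": 0.6,"ax": 0,"ay": 0,"az": -0.05,"hand": 40},{"dx": 0,"dy": 0.04,"dz": 1.2,"ax": 0,"ay": 0,"az": -0.05,"hand": 40},{"dx": 0,"dy": 0.04,"dz": 1.55,"ax": 0,"ay": 0,"az": -0.05,"hand": 40},{"dx": 0,"dy": 0.04,"dz": 1.7,"ax": 0,"ay": 0,"az": -0.05,"hand": 40},{"dx": 0,"dy": 0.04,"dz": 1.7,"ax": 0,"ay": 0,"az": -0.05,"hand": 40}])

```text
clock: 18.02
tool_pos: [0.4759, 0.2167, 0.1349]
eef_rot: [-0.044, 0.999, 0.0, -0.001]
contact_force: [0.4, 0.2, -0.2]
opening: 0.557
```

```bash
python3 go.py .4765 .2151 .133 94.9; python3 snap.py l scene;python3 -c "
from h import *
crop('l','scene',245,100,375,210,6)"
```

```text
t 18.02 pos [0.4759 0.2167 0.1349] yaw 95.1 tilt 0.15 open 49.1 F [ 0.4  0.2 -0.2] q [-0.15  0.82 -0.61  1.97  0.81  0.61  0.35]
d [-0.007 -0.028  0.032] a [ 0.009 -0.024  0.028] rows 0.0
```

View pics/l_scene_c245_100.png

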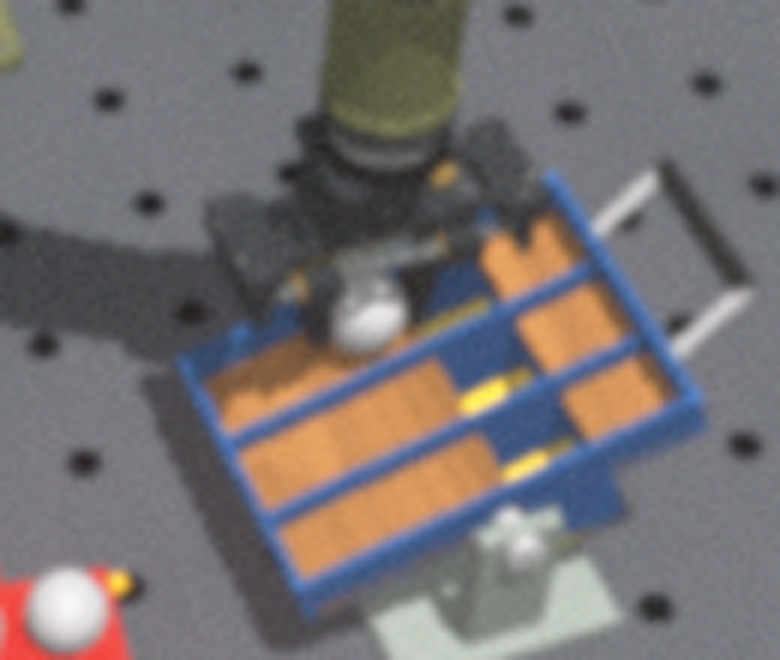

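servo_tool(deltas=[{"dx": 0,"dy": -0.03,"dz": 0.05,"ax": 0,"ay": 0,"az": 0,"hand": 40},{"dx": 0,"dy": -0.03,"dz": 0.05,"ax": 0,"ay": 0,"az": 0,"hand": 62},{"dx": 0,"dy": -0.03,"dz": 0.05,"ax": 0,"ay": 0,"az": 0,"hand": 62},{"dx": 0,"dy": -0.03,"dz": 0.0,"ax": 0,"ay": 0,"az": 0,"hand": 62},{"dx": 0,"dy": -0.03,"dz": -0.5,"ax": 0,"ay": 0,"az": 0,"hand": 62},{"dx": 0,"dy": -0.03,"dz": -1.2,"ax": 0,"ay": 0,"az": 0,"hand": 70},{"dx": 0,"dy": -0.03,"dz": -1.8,"ax": 0,"ay": 0,"az": 0,"hand": 70},{"dx": 0,"dy": -0.03,"dz": -1.8,"ax": 0,"ay": 0,"az": 0,"hand": 70}])

```text
clock: 19.08
tool_pos: [0.4773, 0.2165, 0.2457]
eef_rot: [-0.045, 0.999, 0.002, 0.001]
contact_force: [0.1, -0.3, 0.1]
opening: 0.795
```

```bash
python3 go.py .5745 -.058 .14 45  .5745 -.058 .046 45; python3 snap.py m scene top;python3 -c "
from h import *
crop('m','scene',205,100,375,210,4)"; python3 balls.py m scene|head -8
```

```text
t 19.07 pos [0.4773 0.2165 0.2457] yaw 95.1 tilt 0.28 open 70.1 F [ 0.1 -0.3  0.1] q [-0.05  0.67 -0.76  1.88  0.62  0.84  0.52]
d [-1.201 -4.709  1.746] a [0.048 0.01  8.353] rows 5.0
d [-1.196 -4.715  3.313] a [0.048 0.01  8.353] rows 5.7
scene 260.0 220.2 7.2 [ 6.581e-01 -4.000e-04]
scene 223.0 227.0 7.2 [ 0.65   -0.1286]
scene 237.7 204.2 7.1 [ 0.5729 -0.058 ]
scene 241.7 223.5 7.3 [ 0.6538 -0.0639]
scene 255.5 201.2 7.0 [0.5775 0.0054]
scene 216.2 209.5 7.8 [ 0.574  -0.1356]
scene 229.7 199.0 8.1 [ 0.5433 -0.08  ]
scene 264.2 231.0 7.8 [0.7032 0.002 ]
```

View pics/m_scene_c205_100.png

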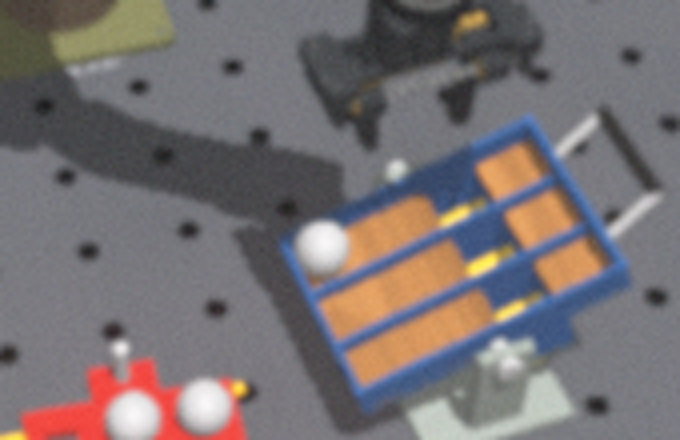

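Ball 1 rests at the end of lane 0's channel. Next: ball at (0.5745,−0.058).

servo_tool(deltas=[{"dx": -0.15,"dy": -0.6,"dz": 0,"ax": 0.04,"ay": 0,"az": 1.0,"hand": 70},{"dx": -0.4,"dy": -1.5,"dz": 0,"ax": 0.04,"ay": 0,"az": 2.7,"hand": 70},{"dx": -0.6,"dy": -2.5,"dz": 0.1,"ax": 0.04,"ay": 0,"az": 4.4,"hand": 70},{"dx": -0.9,"dy": -3.5,"dz": 0.5,"ax": 0.04,"ay": 0,"az": 6.1,"hand": 70},{"dx": -1.1,"dy": -4.3,"dz": 1.1,"ax": 0.04,"ay": 0,"az": 7.6,"hand": 70},{"dx": -1.2,"dy": -4.71,"dz": 1.7,"ax": 0.04,"ay": 0,"az": 8.35,"hand": 70},{"dx": -1.2,"dy": -4.71,"dz": 1.75,"ax": 0.04,"ay": 0,"az": 8.35,"hand": 70},{"dx": -1.2,"dy": -4.71,"dz": 1.75,"ax": 0.04,"ay": 0,"az": 8.35,"hand": 70}])

```text
clock: 20.18
tool_pos: [0.5724, -0.0574, 0.1375]
eef_rot: [0.381, 0.925, -0.001, -0.002]
contact_force: [-0.0, 1.5, -0.3]
opening: 0.79
```

```bash
python3 go.py .5745 -.058 .046 45
```

```text
t 20.18 pos [ 0.5724 -0.0574  0.1375] yaw 45.2 tilt 0.27 open 69.6 F [-0.   1.5 -0.3] q [ 0.28  0.83 -0.45  1.81  0.58  0.64  0.27]
d [-0.036  0.024  1.524] a [-0.037 -0.025  0.037] rows 1.5
```

servo_tool(deltas=[{"dx": -0.03,"dy": 0.02,"dz": 0.6,"ax": -0.03,"ay": -0.02,"az": 0,"hand": 70},{"dx": -0.03,"dy": 0.02,"dz": 1.2,"ax": -0.03,"ay": -0.02,"az": 0,"hand": 70},{"dx": -0.03,"dy": 0.02,"dz": 1.52,"ax": -0.03,"ay": -0.02,"az": 0,"hand": 70},{"dx": -0.03,"dy": 0.02,"dz": 1.52,"ax": -0.03,"ay": -0.02,"az": 0,"hand": 55},{"dx": -0.03,"dy": 0.02,"dz": 1.52,"ax": -0.03,"ay": -0.02,"az": 0,"hand": 40},{"dx": -0.03,"dy": 0.02,"dz": 1.52,"ax": -0.03,"ay": -0.02,"az": 0,"hand": 40},{"dx": -0.03,"dy": 0.02,"dz": 1.52,"ax": -0.03,"ay": -0.02,"az": 0,"hand": 40},{"dx": -0.03,"dy": 0.02,"dz": 1.0,"ax": -0.03,"ay": -0.02,"az": 0,"hand": 40},{"dx": -0.03,"dy": 0.02,"dz": 0,"ax": -0.03,"ay": -0.02,"az": 0,"hand": 40},{"dx": -0.03,"dy": 0.02,"dz": -1.0,"ax": -0.03,"ay": -0.02,"az": 0,"hand": 40}])

```text
clock: 21.42
tool_pos: [0.5753, -0.0597, 0.1992]
eef_rot: [0.382, 0.924, -0.0, 0.0]
contact_force: [1.0, -0.3, -1.0]
opening: 0.554
```

```bash
python3 go.py .536 .2202 .24 94.9
```

```text
t 21.43 pos [ 0.5753 -0.0597  0.1992] yaw 45.0 tilt 0.07 open 48.8 F [ 1.  -0.3 -1. ] q [ 0.32  0.75 -0.52  1.76  0.52  0.77  0.32]
d [ 3.758  2.838 -0.686] a [-1.000e-02  6.000e-03 -8.309e+00] rows 4.6
```

servo_tool(deltas=[{"dx": 0.3,"dy": 0.2,"dz": -0.5,"ax": 0,"ay": 0,"az": -0.9,"hand": 40},{"dx": 0.9,"dy": 0.7,"dz": -0.69,"ax": 0,"ay": 0,"az": -2.3,"hand": 40},{"dx": 1.6,"dy": 1.2,"dz": -0.69,"ax": 0,"ay": 0,"az": -3.9,"hand": 40},{"dx": 2.4,"dy": 1.8,"dz": -0.69,"ax": 0,"ay": 0,"az": -5.5,"hand": 40},{"dx": 3.1,"dy": 2.35,"dz": -0.69,"ax": 0,"ay": 0,"az": -7.0,"hand": 40},{"dx": 3.6,"dy": 2.7,"dz": -0.69,"ax": 0,"ay": 0,"az": -8.0,"hand": 40},{"dx": 3.76,"dy": 2.84,"dz": -0.69,"ax": 0,"ay": 0,"az": -8.31,"hand": 40},{"dx": 3.76,"dy": 2.84,"dz": -0.69,"ax": 0,"ay": 0,"az": -8.31,"hand": 40},{"dx": 3.76,"dy": 2.84,"dz": -0.4,"ax": 0,"ay": 0,"az": -8.31,"hand": 40},{"dx": 3.76,"dy": 2.84,"dz": -0.2,"ax": 0,"ay": 0,"az": -8.31,"hand": 40}])

```text
clock: 22.68
tool_pos: [0.5362, 0.2176, 0.2072]
eef_rot: [-0.041, 0.999, -0.002, -0.001]
contact_force: [0.0, -0.2, -0.2]
opening: 0.559
```

```bash
python3 go.py .536 .2202 .132 94.9
```

```text
t 22.68 pos [0.5362 0.2176 0.2072] yaw 94.7 tilt 0.26 open 49.2 F [ 0.  -0.2 -0.2] q [-0.06  0.79 -0.73  1.75  0.67  0.87  0.56]
d [-0.002  0.048  1.253] a [-0.041 -0.015 -0.033] rows 1.2
```

servo_tool(deltas=[{"dx": 0,"dy": 0.05,"dz": 0.5,"ax": -0.03,"ay": 0,"az": 0,"hand": 40},{"dx": 0,"dy": 0.05,"dz": 1.0,"ax": -0.03,"ay": 0,"az": 0,"hand": 40},{"dx": 0,"dy": 0.05,"dz": 1.25,"ax": -0.03,"ay": 0,"az": 0,"hand": 40},{"dx": 0,"dy": 0.05,"dz": 1.25,"ax": -0.03,"ay": 0,"az": 0,"hand": 40},{"dx": 0,"dy": 0.05,"dz": 1.25,"ax": -0.03,"ay": 0,"az": 0,"hand": 62},{"dx": 0,"dy": 0.05,"dz": 1.25,"ax": -0.03,"ay": 0,"az": 0,"hand": 62},{"dx": 0,"dy": 0.05,"dz": 1.2,"ax": -0.03,"ay": 0,"az": 0,"hand": 62},{"dx": 0,"dy": 0.05,"dz": 0.7,"ax": -0.03,"ay": 0,"az": 0,"hand": 62},{"dx": 0,"dy": 0.05,"dz": 0,"ax": -0.03,"ay": 0,"az": 0,"hand": 70},{"dx": 0,"dy": 0.05,"dz": -0.5,"ax": -0.03,"ay": 0,"az": 0,"hand": 70}])

```text
clock: 23.92
tool_pos: [0.536, 0.2237, 0.2412]
eef_rot: [-0.043, 0.999, 0.001, 0.001]
contact_force: [0.4, 0.9, -0.5]
opening: 0.795
```

```bash
python3 snap.py n scene;python3 -c "
from h import *
crop('n','scene',205,100,375,210,4)"; python3 balls.py n scene|head -6;  python3 go.py .5785 .005 .14 45
```

```text
scene 223.0 227.0 7.2 [ 0.65   -0.1286]
scene 241.7 223.5 7.3 [ 0.6538 -0.0639]
scene 259.7 220.2 7.0 [ 0.6578 -0.0013]
scene 255.2 201.2 6.9 [0.5773 0.0045]
scene 219.0 207.5 6.6 [ 0.5684 -0.1245]
scene 250.2 230.0 8.1 [ 0.6866 -0.0425]
t 23.98 pos [0.5374 0.225  0.2447] yaw 94.9 tilt 0.49 open 70.2 F [0.3 1.8 1. ] q [-0.05  0.75 -0.77  1.71  0.62  0.94  0.6 ]
d [-0.358 -3.721  1.73 ] a [0.072 0.042 8.315] rows 4.0
```

View pics/n_scene_c205_100.png

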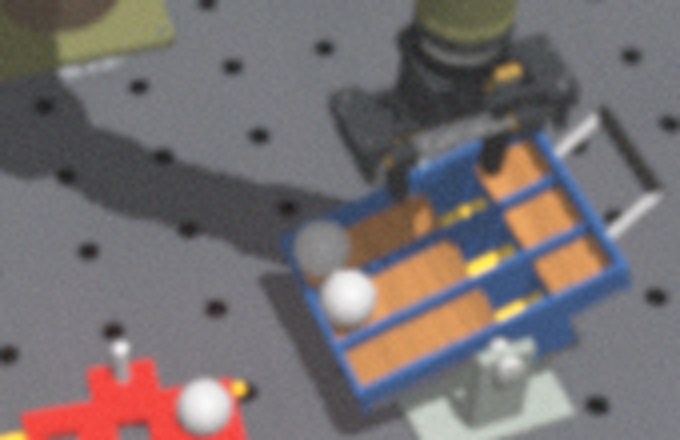

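Balls are in lanes 0 and 1. Third ball at (0.578,0.005), for lane 2.

servo_tool(deltas=[{"dx": -0.05,"dy": -0.4,"dz": 0,"ax": 0.05,"ay": 0.04,"az": 1.0,"hand": 70},{"dx": -0.13,"dy": -1.2,"dz": 0,"ax": 0.05,"ay": 0.04,"az": 2.7,"hand": 70},{"dx": -0.2,"dy": -2.1,"dz": 0.1,"ax": 0.05,"ay": 0.04,"az": 4.4,"hand": 70},{"dx": -0.28,"dy": -2.9,"dz": 0.5,"ax": 0.05,"ay": 0.04,"az": 6.1,"hand": 70},{"dx": -0.34,"dy": -3.5,"dz": 1.1,"ax": 0.05,"ay": 0.04,"az": 7.6,"hand": 70},{"dx": -0.36,"dy": -3.72,"dz": 1.6,"ax": 0.05,"ay": 0.04,"az": 8.3,"hand": 70},{"dx": -0.36,"dy": -3.72,"dz": 1.73,"ax": 0.05,"ay": 0.04,"az": 8.3,"hand": 70},{"dx": -0.36,"dy": -3.72,"dz": 1.73,"ax": 0.05,"ay": 0.04,"az": 8.3,"hand": 70}])

```text
clock: 24.98
tool_pos: [0.5764, 0.0044, 0.1353]
eef_rot: [0.381, 0.925, -0.001, -0.002]
contact_force: [0.2, 0.0, -0.4]
opening: 0.795
```

```bash
python3 go.py .5785 .005 .046 45
```

```text
t 24.98 pos [0.5764 0.0044 0.1353] yaw 45.3 tilt 0.31 open 70.1 F [ 0.2  0.  -0.4] q [ 0.18  0.84 -0.46  1.81  0.59  0.64  0.16]
d [-0.023  0.039  1.489] a [-0.042 -0.031  0.043] rows 1.4
```

servo_tool(deltas=[{"dx": -0.02,"dy": 0.03,"dz": 0.6,"ax": -0.04,"ay": -0.03,"az": 0,"hand": 70},{"dx": -0.02,"dy": 0.03,"dz": 1.2,"ax": -0.04,"ay": -0.03,"az": 0,"hand": 70},{"dx": -0.02,"dy": 0.03,"dz": 1.49,"ax": -0.04,"ay": -0.03,"az": 0,"hand": 70},{"dx": -0.02,"dy": 0.03,"dz": 1.49,"ax": -0.04,"ay": -0.03,"az": 0,"hand": 55},{"dx": -0.02,"dy": 0.03,"dz": 1.49,"ax": -0.04,"ay": -0.03,"az": 0,"hand": 40},{"dx": -0.02,"dy": 0.03,"dz": 1.49,"ax": -0.04,"ay": -0.03,"az": 0,"hand": 40},{"dx": -0.02,"dy": 0.03,"dz": 1.49,"ax": -0.04,"ay": -0.03,"az": 0,"hand": 40},{"dx": -0.02,"dy": 0.03,"dz": 1.0,"ax": -0.04,"ay": -0.03,"az": 0,"hand": 40},{"dx": -0.02,"dy": 0.03,"dz": 0,"ax": -0.04,"ay": -0.03,"az": 0,"hand": 40},{"dx": -0.02,"dy": 0.03,"dz": -1.0,"ax": -0.04,"ay": -0.03,"az": 0,"hand": 40}])

```text
clock: 26.22
tool_pos: [0.5782, 0.003, 0.1963]
eef_rot: [0.382, 0.924, -0.001, -0.001]
contact_force: [0.6, 1.0, -0.4]
opening: 0.559
```

```bash
python3 go.py .596 .2253 .24 94.9
```

```text
t 26.23 pos [0.5782 0.003  0.1963] yaw 45.1 tilt 0.14 open 49.3 F [ 0.6  1.  -0.4] q [ 0.22  0.76 -0.53  1.76  0.52  0.77  0.21]
d [ 2.406  2.832 -0.734] a [-0.022 -0.012 -8.302] rows 3.6
```

servo_tool(deltas=[{"dx": 0.2,"dy": 0.2,"dz": -0.5,"ax": 0,"ay": 0,"az": -0.9,"hand": 40},{"dx": 0.6,"dy": 0.7,"dz": -0.73,"ax": -0.02,"ay": 0,"az": -2.3,"hand": 40},{"dx": 1.0,"dy": 1.2,"dz": -0.73,"ax": -0.02,"ay": 0,"az": -3.9,"hand": 40},{"dx": 1.5,"dy": 1.75,"dz": -0.73,"ax": -0.02,"ay": 0,"az": -5.5,"hand": 40},{"dx": 2.0,"dy": 2.35,"dz": -0.73,"ax": -0.02,"ay": 0,"az": -7.0,"hand": 40},{"dx": 2.3,"dy": 2.7,"dz": -0.73,"ax": -0.02,"ay": 0,"az": -8.0,"hand": 40},{"dx": 2.4,"dy": 2.83,"dz": -0.73,"ax": -0.02,"ay": 0,"az": -8.3,"hand": 40},{"dx": 2.4,"dy": 2.83,"dz": -0.73,"ax": -0.02,"ay": 0,"az": -8.3,"hand": 40},{"dx": 2.4,"dy": 2.83,"dz": -0.4,"ax": -0.02,"ay": 0,"az": -8.3,"hand": 40},{"dx": 2.4,"dy": 2.83,"dz": -0.2,"ax": -0.02,"ay": 0,"az": -8.3,"hand": 40}])

```text
clock: 27.48
tool_pos: [0.5964, 0.2229, 0.2044]
eef_rot: [-0.042, 0.999, -0.001, -0.001]
contact_force: [-0.2, -0.1, -0.6]
opening: 0.555
```

```bash
python3 go.py .596 .2253 .132 94.9
```

```text
t 27.48 pos [0.5964 0.2229 0.2044] yaw 94.8 tilt 0.16 open 48.9 F [-0.2 -0.1 -0.6] q [-0.05  0.87 -0.74  1.57  0.67  0.98  0.65]
d [1.000e-03 4.300e-02 1.207e+00] a [-0.02  -0.018 -0.024] rows 1.2
```

servo_tool(deltas=[{"dx": 0,"dy": 0.04,"dz": 0.5,"ax": -0.02,"ay": -0.02,"az": 0,"hand": 40},{"dx": 0,"dy": 0.04,"dz": 1.0,"ax": -0.02,"ay": -0.02,"az": 0,"hand": 40},{"dx": 0,"dy": 0.04,"dz": 1.2,"ax": -0.02,"ay": -0.02,"az": 0,"hand": 40},{"dx": 0,"dy": 0.04,"dz": 1.2,"ax": -0.02,"ay": -0.02,"az": 0,"hand": 40},{"dx": 0,"dy": 0.04,"dz": 1.2,"ax": -0.02,"ay": -0.02,"az": 0,"hand": 62},{"dx": 0,"dy": 0.04,"dz": 1.2,"ax": -0.02,"ay": -0.02,"az": 0,"hand": 62},{"dx": 0,"dy": 0.04,"dz": 1.15,"ax": -0.02,"ay": -0.02,"az": 0,"hand": 62},{"dx": 0,"dy": 0.04,"dz": 0.7,"ax": -0.02,"ay": -0.02,"az": 0,"hand": 62},{"dx": 0,"dy": 0.04,"dz": 0,"ax": -0.02,"ay": -0.02,"az": 0,"hand": 70},{"dx": 0,"dy": 0.04,"dz": -0.5,"ax": -0.02,"ay": -0.02,"az": 0,"hand": 70}])

```text
clock: 28.72
tool_pos: [0.5968, 0.2282, 0.2389]
eef_rot: [-0.043, 0.999, 0.002, 0.002]
contact_force: [-0.1, 0.4, -0.6]
opening: 0.793
```

```bash
python3 snap.py o scene top;python3 -c "
from h import *
crop('o','scene',105,100,375,270,3)"; python3 balls.py o |head -24;  python3 go.py .654 -.064 .14 45
```

```text
top 281.0 179.5 6.8 [ 0.6495 -0.1287]
top 246.0 176.2 7.0 [ 0.6596 -0.0013]
top 263.7 178.2 7.1 [ 0.6532 -0.0659]
top 277.5 205.5 7.8 [ 0.5548 -0.1168]
top 244.7 217.5 8.3 [0.5098 0.0013]
top 243.5 195.2 7.8 [0.5903 0.0069]
scene 260.0 220.2 7.2 [ 6.581e-01 -4.000e-04]
scene 242.0 223.2 7.1 [ 0.653  -0.0628]
scene 223.0 226.7 7.2 [ 0.6491 -0.1284]
scene 220.5 207.0 6.1 [ 0.5678 -0.119 ]
scene 221.5 236.2 6.7 [ 0.684  -0.1415]
scene 219.2 194.2 7.8 [ 0.5129 -0.1113]
scene 254.5 201.5 6.6 [0.5776 0.0017]
scene 264.2 228.5 7.0 [0.6937 0.0046]
scene 237.0 232.2 7.8 [ 0.683  -0.0877]
scene 251.2 229.7 7.2 [ 0.6866 -0.039 ]
scene 271.5 202.7 7.4 [0.599  0.0579]
scene 234.0 194.0 8.1 [ 0.5262 -0.0603]
t 28.82 pos [0.598  0.2293 0.2408] yaw 94.9 tilt 0.62 open 69.9 F [-0.2  0.8  0.4] q [-0.04  0.83 -0.77  1.53  0.64  1.03  0.68]
d [-0.499 -4.961  1.655] a [0.091 0.056 8.313] rows 5.0
```

View pics/o_scene_c105_100.png

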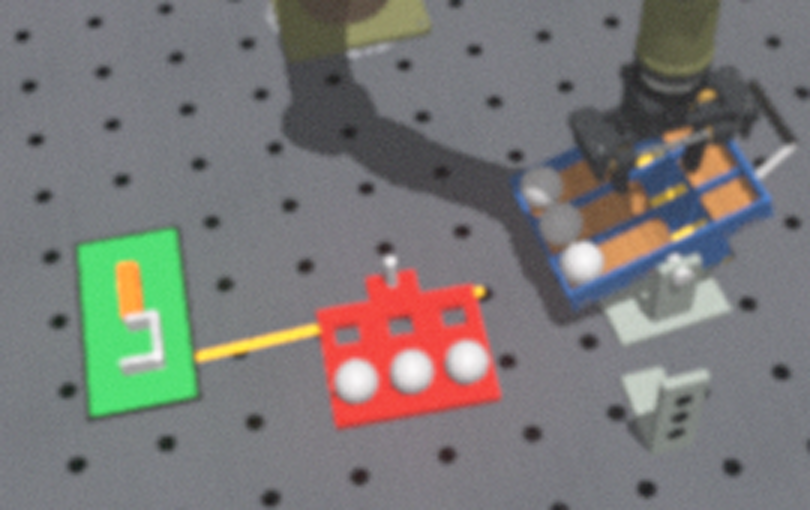

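All three lanes hold a ball, and three balls remain in the back row. Next one: (0.6585,−0.001).

```bash
python3 go.py .6587 -.0005 .14 45
```

```text
t 28.82 pos [0.598  0.2293 0.2408] yaw 94.9 tilt 0.62 open 69.9 F [-0.2  0.8  0.4] q [-0.04  0.83 -0.77  1.53  0.64  1.03  0.68]
d [-0.667 -3.913  1.663] a [0.091 0.056 8.313] rows 4.1
```

servo_tool(deltas=[{"dx": -0.1,"dy": -0.4,"dz": 0,"ax": 0.05,"ay": 0.04,"az": 1.0,"hand": 70},{"dx": -0.2,"dy": -1.2,"dz": 0,"ax": 0.07,"ay": 0.04,"az": 2.7,"hand": 70},{"dx": -0.35,"dy": -2.1,"dz": 0.1,"ax": 0.07,"ay": 0.04,"az": 4.4,"hand": 70},{"dx": -0.5,"dy": -3.0,"dz": 0.5,"ax": 0.07,"ay": 0.04,"az": 6.1,"hand": 70},{"dx": -0.6,"dy": -3.6,"dz": 1.1,"ax": 0.07,"ay": 0.04,"az": 7.6,"hand": 70},{"dx": -0.67,"dy": -3.91,"dz": 1.6,"ax": 0.07,"ay": 0.04,"az": 8.3,"hand": 70},{"dx": -0.67,"dy": -3.91,"dz": 1.66,"ax": 0.07,"ay": 0.04,"az": 8.3,"hand": 70},{"dx": -0.67,"dy": -3.91,"dz": 1.66,"ax": 0.07,"ay": 0.04,"az": 8.3,"hand": 70}])

```text
clock: 29.82
tool_pos: [0.6566, -0.0004, 0.1368]
eef_rot: [0.381, 0.925, -0.001, -0.002]
contact_force: [0.6, 0.5, 0.4]
opening: 0.798
```

```bash
python3 go.py .6587 -.0005 .046 45
```

```text
t 29.82 pos [ 6.566e-01 -4.000e-04  1.368e-01] yaw 45.3 tilt 0.24 open 70.3 F [0.6 0.5 0.4] q [ 0.19  0.93 -0.51  1.55  0.56  0.82  0.25]
d [-0.029  0.029  1.514] a [-0.033 -0.022  0.043] rows 1.5
```

servo_tool(deltas=[{"dx": -0.02,"dy": 0.03,"dz": 0.6,"ax": -0.03,"ay": -0.02,"az": 0,"hand": 70},{"dx": -0.02,"dy": 0.03,"dz": 1.2,"ax": -0.03,"ay": -0.02,"az": 0,"hand": 70},{"dx": -0.02,"dy": 0.03,"dz": 1.51,"ax": -0.03,"ay": -0.02,"az": 0,"hand": 70},{"dx": -0.02,"dy": 0.03,"dz": 1.51,"ax": -0.03,"ay": -0.02,"az": 0,"hand": 55},{"dx": -0.02,"dy": 0.03,"dz": 1.51,"ax": -0.03,"ay": -0.02,"az": 0,"hand": 40},{"dx": -0.02,"dy": 0.03,"dz": 1.51,"ax": -0.03,"ay": -0.02,"az": 0,"hand": 40},{"dx": -0.02,"dy": 0.03,"dz": 1.51,"ax": -0.03,"ay": -0.02,"az": 0,"hand": 40},{"dx": -0.02,"dy": 0.03,"dz": 1.0,"ax": -0.03,"ay": -0.02,"az": 0,"hand": 40},{"dx": -0.02,"dy": 0.03,"dz": 0,"ax": -0.03,"ay": -0.02,"az": 0,"hand": 40},{"dx": -0.02,"dy": 0.03,"dz": -1.0,"ax": -0.03,"ay": -0.02,"az": 0,"hand": 40}])

```text
clock: 31.08
tool_pos: [0.659, -0.0018, 0.1979]
eef_rot: [0.382, 0.924, -0.001, -0.0]
contact_force: [1.2, -0.6, -0.2]
opening: 0.559
```

```bash
python3 go.py .5955 .2285 .24 94.9
```

```text
t 31.07 pos [ 0.659  -0.0018  0.1979] yaw 45.1 tilt 0.09 open 49.2 F [ 1.2 -0.6 -0.2] q [ 0.21  0.86 -0.55  1.5   0.51  0.93  0.29]
d [ 3.458  1.971 -0.706] a [-1.5e-02 -2.0e-03 -8.3e+00] rows 3.9
```

servo_tool(deltas=[{"dx": 0.3,"dy": 0.15,"dz": -0.5,"ax": 0,"ay": 0,"az": -0.9,"hand": 40},{"dx": 0.9,"dy": 0.5,"dz": -0.7,"ax": 0,"ay": 0,"az": -2.3,"hand": 40},{"dx": 1.5,"dy": 0.85,"dz": -0.7,"ax": 0,"ay": 0,"az": -3.9,"hand": 40},{"dx": 2.2,"dy": 1.25,"dz": -0.7,"ax": 0,"ay": 0,"az": -5.5,"hand": 40},{"dx": 2.9,"dy": 1.65,"dz": -0.7,"ax": 0,"ay": 0,"az": -7.0,"hand": 40},{"dx": 3.3,"dy": 1.88,"dz": -0.7,"ax": 0,"ay": 0,"az": -8.0,"hand": 40},{"dx": 3.46,"dy": 1.99,"dz": -0.7,"ax": 0,"ay": 0,"az": -8.3,"hand": 40},{"dx": 3.46,"dy": 1.99,"dz": -0.7,"ax": 0,"ay": 0,"az": -8.3,"hand": 40},{"dx": 3.46,"dy": 1.99,"dz": -0.4,"ax": 0,"ay": 0,"az": -8.3,"hand": 40},{"dx": 3.46,"dy": 1.99,"dz": -0.2,"ax": 0,"ay": 0,"az": -8.3,"hand": 40}])

```text
clock: 32.33
tool_pos: [0.5966, 0.227, 0.2061]
eef_rot: [-0.041, 0.999, -0.002, -0.001]
contact_force: [-0.5, 0.6, 0.1]
opening: 0.553
```

```bash
python3 go.py .5955 .230 .135 94.9
```

```text
t 32.33 pos [0.5966 0.227  0.2061] yaw 94.7 tilt 0.26 open 48.7 F [-0.5  0.6  0.1] q [-0.05  0.87 -0.75  1.56  0.67  0.99  0.65]
d [0.011 0.056 1.184] a [-0.038 -0.02  -0.029] rows 1.1
```

servo_tool(deltas=[{"dx": 0.01,"dy": 0.05,"dz": 0.5,"ax": -0.03,"ay": -0.02,"az": 0,"hand": 40},{"dx": 0.01,"dy": 0.05,"dz": 1.0,"ax": -0.03,"ay": -0.02,"az": 0,"hand": 40},{"dx": 0.01,"dy": 0.05,"dz": 1.18,"ax": -0.03,"ay": -0.02,"az": 0,"hand": 40},{"dx": 0.01,"dy": 0.05,"dz": 1.18,"ax": -0.03,"ay": -0.02,"az": 0,"hand": 40},{"dx": 0.01,"dy": 0.05,"dz": 1.18,"ax": -0.03,"ay": -0.02,"az": 0,"hand": 60},{"dx": 0.01,"dy": 0.05,"dz": 1.18,"ax": -0.03,"ay": -0.02,"az": 0,"hand": 60},{"dx": 0.01,"dy": 0.05,"dz": 1.1,"ax": -0.03,"ay": -0.02,"az": 0,"hand": 60},{"dx": 0.01,"dy": 0.05,"dz": 0.7,"ax": -0.03,"ay": -0.02,"az": 0,"hand": 60},{"dx": 0.01,"dy": 0.05,"dz": 0,"ax": -0.03,"ay": -0.02,"az": 0,"hand": 70},{"dx": 0.01,"dy": 0.05,"dz": -0.5,"ax": -0.03,"ay": -0.02,"az": 0,"hand": 70}])

```text
clock: 33.58
tool_pos: [0.5959, 0.2329, 0.2405]
eef_rot: [-0.043, 0.999, 0.001, 0.002]
contact_force: [0.0, 0.4, 0.3]
opening: 0.792
```

```bash
python3 snap.py p scene top;python3 -c "
from h import *
crop('p','scene',105,100,375,270,3)"; python3 balls.py p |egrep '0.6[45]';  python3 go.py .6535 -.0645 .14 45
```

```text
top 280.7 179.5 6.8 [ 0.6495 -0.1278]
top 263.5 178.0 6.7 [ 0.6541 -0.065 ]
top 258.0 213.7 7.5 [ 0.524  -0.0465]
scene 241.5 223.5 7.4 [ 0.6536 -0.0647]
scene 223.0 226.2 7.2 [ 0.6471 -0.128 ]
scene 264.5 227.5 6.7 [0.6902 0.0065]
scene 261.2 219.0 8.1 [0.6544 0.0051]
t 33.67 pos [0.5971 0.2341 0.2424] yaw 94.9 tilt 0.55 open 70.1 F [-0.7  0.6 -0.3] q [-0.05  0.83 -0.77  1.53  0.64  1.04  0.67]
d [-0.5   -5.046  1.686] a [0.079 0.053 8.313] rows 5.1
```

View pics/p_scene_c105_100.png

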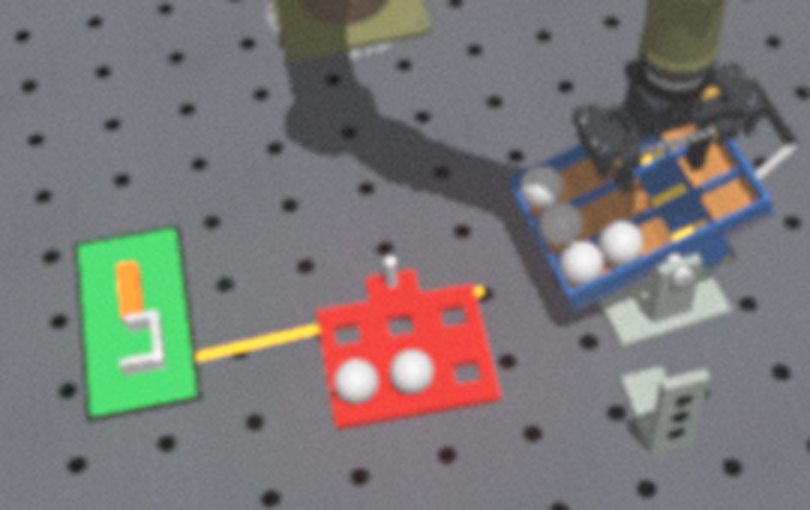

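The fourth ball settled behind the third in lane 2. Fifth: (0.6535,−0.0645), for lane 1.

servo_tool(deltas=[{"dx": -0.05,"dy": -0.5,"dz": 0,"ax": 0.05,"ay": 0.04,"az": 1.0,"hand": 70},{"dx": -0.15,"dy": -1.5,"dz": 0,"ax": 0.06,"ay": 0.04,"az": 2.7,"hand": 70},{"dx": -0.25,"dy": -2.5,"dz": 0.1,"ax": 0.06,"ay": 0.04,"az": 4.4,"hand": 70},{"dx": -0.35,"dy": -3.5,"dz": 0.3,"ax": 0.06,"ay": 0.04,"az": 6.1,"hand": 70},{"dx": -0.45,"dy": -4.4,"dz": 0.9,"ax": 0.06,"ay": 0.04,"az": 7.6,"hand": 70},{"dx": -0.5,"dy": -5.05,"dz": 1.5,"ax": 0.06,"ay": 0.04,"az": 8.3,"hand": 70},{"dx": -0.5,"dy": -5.05,"dz": 1.68,"ax": 0.06,"ay": 0.04,"az": 8.3,"hand": 70},{"dx": -0.5,"dy": -5.05,"dz": 1.68,"ax": 0.06,"ay": 0.04,"az": 8.3,"hand": 70}])

```text
clock: 34.67
tool_pos: [0.6506, -0.0655, 0.1358]
eef_rot: [0.381, 0.924, -0.002, -0.003]
contact_force: [0.6, -0.4, 0.4]
opening: 0.798
```

```bash
python3 go.py .6535 -.0645 .046 45
```

```text
t 34.67 pos [ 0.6506 -0.0655  0.1358] yaw 45.2 tilt 0.39 open 70.3 F [ 0.6 -0.4  0.4] q [ 0.3   0.93 -0.52  1.56  0.57  0.82  0.34]
d [-0.028  0.055  1.496] a [-0.054 -0.038  0.029] rows 1.4
```

servo_tool(deltas=[{"dx": -0.02,"dy": 0.04,"dz": 0.6,"ax": -0.04,"ay": -0.03,"az": 0,"hand": 70},{"dx": -0.02,"dy": 0.04,"dz": 1.2,"ax": -0.04,"ay": -0.03,"az": 0,"hand": 70},{"dx": -0.02,"dy": 0.04,"dz": 1.49,"ax": -0.04,"ay": -0.03,"az": 0,"hand": 70},{"dx": -0.02,"dy": 0.04,"dz": 1.49,"ax": -0.04,"ay": -0.03,"az": 0,"hand": 55},{"dx": -0.02,"dy": 0.04,"dz": 1.49,"ax": -0.04,"ay": -0.03,"az": 0,"hand": 40},{"dx": -0.02,"dy": 0.04,"dz": 1.49,"ax": -0.04,"ay": -0.03,"az": 0,"hand": 40},{"dx": -0.02,"dy": 0.04,"dz": 1.49,"ax": -0.04,"ay": -0.03,"az": 0,"hand": 40},{"dx": -0.02,"dy": 0.04,"dz": 1.0,"ax": -0.04,"ay": -0.03,"az": 0,"hand": 40},{"dx": -0.02,"dy": 0.04,"dz": 0,"ax": -0.04,"ay": -0.03,"az": 0,"hand": 40},{"dx": -0.02,"dy": 0.04,"dz": -1.0,"ax": -0.04,"ay": -0.03,"az": 0,"hand": 40}])

```text
clock: 35.92
tool_pos: [0.6538, -0.066, 0.1982]
eef_rot: [0.382, 0.924, -0.001, 0.0]
contact_force: [1.0, -1.0, -0.5]
opening: 0.56
```

```bash
python3 go.py .5355 .225 .24 94.9
```

```text
t 35.92 pos [ 0.6538 -0.066   0.1982] yaw 45.1 tilt 0.11 open 49.3 F [ 1.  -1.  -0.5] q [ 0.32  0.86 -0.56  1.51  0.53  0.93  0.38]
d [ 4.82   2.041 -0.705] a [-1.900e-02  5.000e-03 -8.301e+00] rows 5.1
```

servo_tool(deltas=[{"dx": 0.4,"dy": 0.15,"dz": -0.5,"ax": 0,"ay": 0,"az": -0.9,"hand": 40},{"dx": 1.1,"dy": 0.45,"dz": -0.7,"ax": 0,"ay": 0,"az": -2.3,"hand": 40},{"dx": 2.0,"dy": 0.85,"dz": -0.7,"ax": 0,"ay": 0,"az": -3.9,"hand": 40},{"dx": 2.9,"dy": 1.25,"dz": -0.7,"ax": 0,"ay": 0,"az": -5.5,"hand": 40},{"dx": 3.8,"dy": 1.65,"dz": -0.7,"ax": 0,"ay": 0,"az": -7.0,"hand": 40},{"dx": 4.5,"dy": 1.95,"dz": -0.7,"ax": 0,"ay": 0,"az": -8.0,"hand": 40},{"dx": 4.82,"dy": 2.06,"dz": -0.7,"ax": 0,"ay": 0,"az": -8.3,"hand": 40},{"dx": 4.82,"dy": 2.06,"dz": -0.7,"ax": 0,"ay": 0,"az": -8.3,"hand": 40},{"dx": 4.82,"dy": 2.06,"dz": -0.4,"ax": 0,"ay": 0,"az": -8.3,"hand": 40},{"dx": 4.82,"dy": 2.06,"dz": -0.2,"ax": 0,"ay": 0,"az": -8.3,"hand": 40}])

```text
clock: 37.17
tool_pos: [0.5373, 0.2229, 0.2061]
eef_rot: [-0.041, 0.999, -0.002, -0.0]
contact_force: [0.7, -0.8, 0.7]
opening: 0.559
```

```bash
python3 go.py .5355 .225 .135 94.9
```

```text
t 37.17 pos [0.5373 0.2229 0.2061] yaw 94.7 tilt 0.28 open 49.2 F [ 0.7 -0.8  0.7] q [-0.06  0.8  -0.75  1.74  0.69  0.89  0.54]
d [0.025 0.043 1.185] a [-0.046 -0.01  -0.042] rows 1.1
```

servo_tool(deltas=[{"dx": 0.02,"dy": 0.04,"dz": 0.5,"ax": -0.04,"ay": -0.01,"az": 0,"hand": 40},{"dx": 0.02,"dy": 0.04,"dz": 1.0,"ax": -0.04,"ay": -0.01,"az": 0,"hand": 40},{"dx": 0.02,"dy": 0.04,"dz": 1.18,"ax": -0.04,"ay": -0.01,"az": 0,"hand": 40},{"dx": 0.02,"dy": 0.04,"dz": 1.18,"ax": -0.04,"ay": -0.01,"az": 0,"hand": 40},{"dx": 0.02,"dy": 0.04,"dz": 1.18,"ax": -0.04,"ay": -0.01,"az": 0,"hand": 60},{"dx": 0.02,"dy": 0.04,"dz": 1.18,"ax": -0.04,"ay": -0.01,"az": 0,"hand": 60},{"dx": 0.02,"dy": 0.04,"dz": 1.1,"ax": -0.04,"ay": -0.01,"az": 0,"hand": 60},{"dx": 0.02,"dy": 0.04,"dz": 0.7,"ax": -0.04,"ay": -0.01,"az": 0,"hand": 60},{"dx": 0.02,"dy": 0.04,"dz": 0,"ax": -0.04,"ay": -0.01,"az": 0,"hand": 70},{"dx": 0.02,"dy": 0.04,"dz": -0.5,"ax": -0.04,"ay": -0.01,"az": 0,"hand": 70}])

```text
clock: 38.42
tool_pos: [0.5355, 0.2288, 0.2405]
eef_rot: [-0.043, 0.999, 0.002, 0.002]
contact_force: [-0.4, -0.0, -0.5]
opening: 0.792
```

```bash
python3 snap.py q scene top;python3 -c "
from h import *
crop('q','scene',105,100,375,270,3)"; python3 balls.py q |egrep '0.6[45]';  python3 go.py .6487 -.1284 .14 45
```

```text
top 242.2 179.0 5.8 [0.6494 0.0122]
t 38.52 pos [0.5366 0.2299 0.2421] yaw 94.9 tilt 0.55 open 69.9 F [0.5 0.7 0. ] q [-0.04  0.76 -0.79  1.71  0.65  0.94  0.57]
d [-1.339 -6.119  1.679] a [0.082 0.048 8.314] rows 6.2
```

View pics/q_scene_c105_100.png

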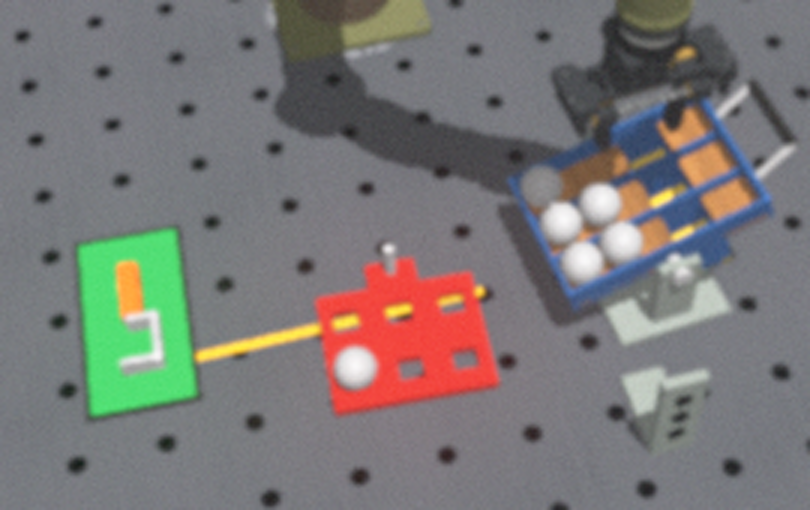

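The rack was knocked about 2 cm towards the robot. The post is still past the line, and the last ball is at crop (355,367). Re-measuring it.

```bash
python3 balls.py q | egrep '0\.6[0-9]+ +-0\.1[0-9]';  python3 -c "
from h import *
print(plane('scene',355.5/3-.33+105,367.5/3-.33+100,.032))
crop('q','top',225,150,305,230,7)"
```

```text
top 280.0 184.5 6.8 [ 0.6312 -0.1252]
scene 223.0 222.5 7.1 [ 0.6325 -0.1247]
scene 222.5 232.5 7.5 [ 0.6707 -0.135 ]
[ 0.63154416 -0.12370747  0.032     ]
```

View pics/q_top_c225_150.png

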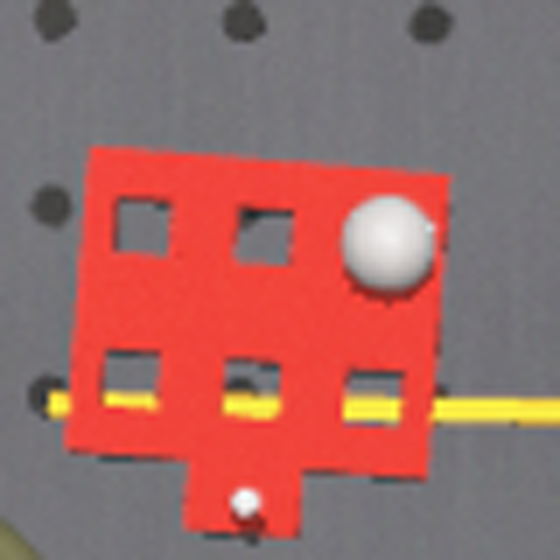

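The ball is at (0.632,−0.1245) in both views.

```bash
python3 go.py .632 -.1245 .14 45
```

```text
t 38.52 pos [0.5366 0.2299 0.2421] yaw 94.9 tilt 0.55 open 69.9 F [0.5 0.7 0. ] q [-0.04  0.76 -0.79  1.71  0.65  0.94  0.57]
d [-1.067 -6.03   1.678] a [0.082 0.048 8.314] rows 6.1
```

servo_tool(deltas=[{"dx": -0.1,"dy": -0.6,"dz": 0,"ax": 0.05,"ay": 0.04,"az": 1.0,"hand": 70},{"dx": -0.3,"dy": -1.6,"dz": 0,"ax": 0.06,"ay": 0.04,"az": 2.5,"hand": 70},{"dx": -0.45,"dy": -2.6,"dz": 0.1,"ax": 0.06,"ay": 0.04,"az": 4.0,"hand": 70},{"dx": -0.6,"dy": -3.6,"dz": 0.2,"ax": 0.06,"ay": 0.04,"az": 5.5,"hand": 70},{"dx": -0.8,"dy": -4.6,"dz": 0.4,"ax": 0.06,"ay": 0.04,"az": 7.0,"hand": 70},{"dx": -0.98,"dy": -5.5,"dz": 1.0,"ax": 0.06,"ay": 0.04,"az": 8.0,"hand": 70},{"dx": -1.07,"dy": -6.03,"dz": 1.5,"ax": 0.06,"ay": 0.04,"az": 8.3,"hand": 70},{"dx": -1.07,"dy": -6.03,"dz": 1.68,"ax": 0.06,"ay": 0.04,"az": 8.3,"hand": 70},{"dx": -1.07,"dy": -6.03,"dz": 1.68,"ax": 0.06,"ay": 0.04,"az": 8.3,"hand": 70}])

```text
clock: 39.65
tool_pos: [0.6294, -0.1248, 0.1359]
eef_rot: [0.381, 0.925, -0.001, -0.003]
contact_force: [-0.8, 1.0, 0.7]
opening: 0.8
```

```bash
python3 go.py .632 -.1245 .046 45
```

```text
t 39.65 pos [ 0.6294 -0.1248  0.1359] yaw 45.2 tilt 0.37 open 70.5 F [-0.8  1.   0.7] q [ 0.4   0.92 -0.52  1.6   0.59  0.8   0.41]
d [-0.033  0.041  1.498] a [-0.045 -0.042  0.032] rows 1.4
```

servo_tool(deltas=[{"dx": -0.03,"dy": 0.04,"dz": 0.6,"ax": -0.04,"ay": -0.04,"az": 0,"hand": 70},{"dx": -0.03,"dy": 0.04,"dz": 1.2,"ax": -0.04,"ay": -0.04,"az": 0,"hand": 70},{"dx": -0.03,"dy": 0.04,"dz": 1.5,"ax": -0.04,"ay": -0.04,"az": 0,"hand": 70},{"dx": -0.03,"dy": 0.04,"dz": 1.5,"ax": -0.04,"ay": -0.04,"az": 0,"hand": 55},{"dx": -0.03,"dy": 0.04,"dz": 1.5,"ax": -0.04,"ay": -0.04,"az": 0,"hand": 40},{"dx": -0.03,"dy": 0.04,"dz": 1.5,"ax": -0.04,"ay": -0.04,"az": 0,"hand": 40},{"dx": -0.03,"dy": 0.04,"dz": 1.5,"ax": -0.04,"ay": -0.04,"az": 0,"hand": 40},{"dx": -0.03,"dy": 0.04,"dz": 1.0,"ax": -0.04,"ay": -0.04,"az": 0,"hand": 40},{"dx": -0.03,"dy": 0.04,"dz": 0,"ax": -0.04,"ay": -0.04,"az": 0,"hand": 40},{"dx": -0.03,"dy": 0.04,"dz": -1.0,"ax": -0.04,"ay": -0.04,"az": 0,"hand": 40}])

```text
clock: 40.9
tool_pos: [0.6335, -0.1256, 0.1983]
eef_rot: [0.382, 0.924, -0.0, 0.001]
contact_force: [0.7, -0.2, 0.2]
opening: 0.56
```

```bash
python3 go.py .4765 .220 .24 94.9
```

```text
t 40.9 pos [ 0.6335 -0.1256  0.1983] yaw 45.1 tilt 0.12 open 49.3 F [ 0.7 -0.2  0.2] q [ 0.42  0.84 -0.57  1.55  0.54  0.91  0.46]
d [ 5.917  2.234 -0.706] a [-5.000e-03  2.000e-02 -8.297e+00] rows 6.1
```

servo_tool(deltas=[{"dx": 0.4,"dy": 0.15,"dz": -0.5,"ax": 0,"ay": 0,"az": -0.7,"hand": 40},{"dx": 1.2,"dy": 0.45,"dz": -0.7,"ax": 0,"ay": 0,"az": -1.8,"hand": 40},{"dx": 2.1,"dy": 0.8,"dz": -0.7,"ax": 0,"ay": 0,"az": -3.0,"hand": 40},{"dx": 3.0,"dy": 1.15,"dz": -0.7,"ax": 0,"ay": 0,"az": -4.4,"hand": 40},{"dx": 3.9,"dy": 1.5,"dz": -0.7,"ax": 0,"ay": 0,"az": -5.8,"hand": 40},{"dx": 4.8,"dy": 1.82,"dz": -0.7,"ax": 0,"ay": 0,"az": -7.2,"hand": 40},{"dx": 5.5,"dy": 2.1,"dz": -0.7,"ax": 0,"ay": 0,"az": -8.0,"hand": 40},{"dx": 5.92,"dy": 2.25,"dz": -0.7,"ax": 0,"ay": 0,"az": -8.3,"hand": 40},{"dx": 5.92,"dy": 2.25,"dz": -0.5,"ax": 0,"ay": 0,"az": -8.3,"hand": 40},{"dx": 5.92,"dy": 2.25,"dz": -0.2,"ax": 0,"ay": 0,"az": -8.3,"hand": 40}])

```text
clock: 42.15
tool_pos: [0.478, 0.2192, 0.2069]
eef_rot: [-0.042, 0.999, -0.001, 0.001]
contact_force: [-0.0, -0.6, -1.2]
opening: 0.557
```

```bash
python3 go.py .4765 .220 .135 94.9
```

```text
t 42.15 pos [0.478  0.2192 0.2069] yaw 94.8 tilt 0.21 open 49.1 F [-0.  -0.6 -1.2] q [-0.07  0.74 -0.75  1.91  0.71  0.79  0.43]
d [0.026 0.018 1.198] a [-0.029  0.02  -0.021] rows 1.2
```

servo_tool(deltas=[{"dx": 0.02,"dy": 0.02,"dz": 0.5,"ax": -0.03,"ay": 0.02,"az": 0,"hand": 40},{"dx": 0.02,"dy": 0.02,"dz": 1.0,"ax": -0.03,"ay": 0.02,"az": 0,"hand": 40},{"dx": 0.02,"dy": 0.02,"dz": 1.19,"ax": -0.03,"ay": 0.02,"az": 0,"hand": 40},{"dx": 0.02,"dy": 0.02,"dz": 1.19,"ax": -0.03,"ay": 0.02,"az": 0,"hand": 40},{"dx": 0.02,"dy": 0.02,"dz": 1.19,"ax": -0.03,"ay": 0.02,"az": 0,"hand": 60},{"dx": 0.02,"dy": 0.02,"dz": 1.19,"ax": -0.03,"ay": 0.02,"az": 0,"hand": 60},{"dx": 0.02,"dy": 0.02,"dz": 1.1,"ax": -0.03,"ay": 0.02,"az": 0,"hand": 60},{"dx": 0.02,"dy": 0.02,"dz": 0.7,"ax": -0.03,"ay": 0.02,"az": 0,"hand": 60},{"dx": 0.02,"dy": 0.02,"dz": 0,"ax": -0.03,"ay": 0.02,"az": 0,"hand": 60},{"dx": 0.02,"dy": 0.02,"dz": -1.0,"ax": -0.03,"ay": 0.02,"az": 0,"hand": 50}])

```text
clock: 43.4
tool_pos: [0.4751, 0.221, 0.2687]
eef_rot: [-0.043, 0.999, -0.0, -0.002]
contact_force: [1.6, 0.8, -0.4]
opening: 0.588
```

```bash
python3 snap.py s scene top;python3 -c "
from h import *
crop('s','scene',225,90,385,210,5)";  python3 go.py .521 .402 .26 94.9
```

```text
t 43.5 pos [0.4778 0.2246 0.2739] yaw 94.9 tilt 0.65 open 50.2 F [ 0.4  1.6 -0.4] q [-0.03  0.65 -0.84  1.84  0.6   0.92  0.52]
d [-0.968  2.882  0.26 ] a [ 0.066  0.086 -0.   ] rows 2.9
```

View pics/s_scene_c225_90.png

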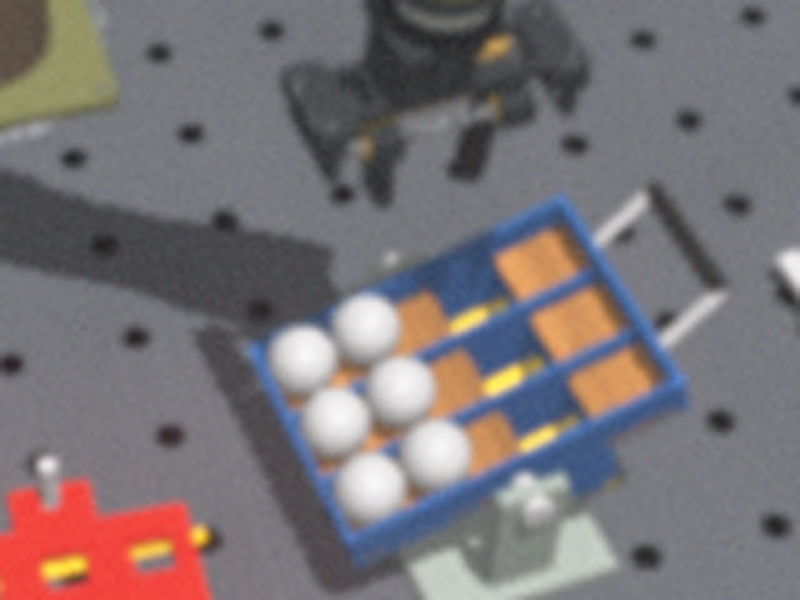

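All six balls are in the channel, two per lane. Now the handle bar at (0.5215,0.402,0.187). I approach above it with the jaws across the bar.

servo_tool(deltas=[{"dx": -0.3,"dy": 0.6,"dz": 0.0,"ax": 0.06,"ay": 0.08,"az": 0,"hand": 36},{"dx": -0.6,"dy": 1.5,"dz": 0.1,"ax": 0.06,"ay": 0.08,"az": 0,"hand": 36},{"dx": -0.9,"dy": 2.4,"dz": 0.2,"ax": 0.06,"ay": 0.08,"az": 0,"hand": 36},{"dx": -0.97,"dy": 2.88,"dz": 0.26,"ax": 0.06,"ay": 0.08,"az": 0,"hand": 36},{"dx": -0.97,"dy": 2.88,"dz": 0.26,"ax": 0.06,"ay": 0.08,"az": 0,"hand": 36},{"dx": -0.97,"dy": 2.88,"dz": 0.26,"ax": 0.06,"ay": 0.08,"az": 0,"hand": 36}])

```text
clock: 44.25
tool_pos: [0.5192, 0.3973, 0.2521]
eef_rot: [-0.042, 0.999, -0.004, -0.004]
contact_force: [-0.5, 0.4, -0.1]
opening: 0.411
```

```bash
python3 go.py .5215 .402 .199 94.9; python3 snap.py t scene top;python3 -c "
from h import *
crop('t','scene',255,80,405,200,5)
crop('t','top',100,160,240,260,5)"
```

```text
t 44.25 pos [0.5192 0.3973 0.2521] yaw 94.9 tilt 0.68 open 36.2 F [-0.5  0.4 -0.1] q [-0.34  0.84 -0.77  1.45  0.61  1.11  0.43]
d [-0.053  0.082  0.883] a [-0.07  -0.089 -0.008] rows 0.9
```

View pics/t_scene_c255_80.png

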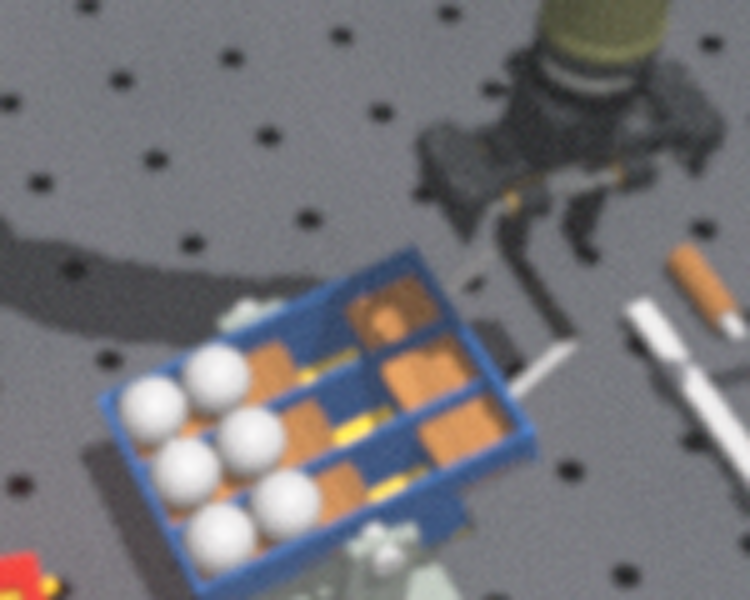

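View pics/t_top_c100_160.png

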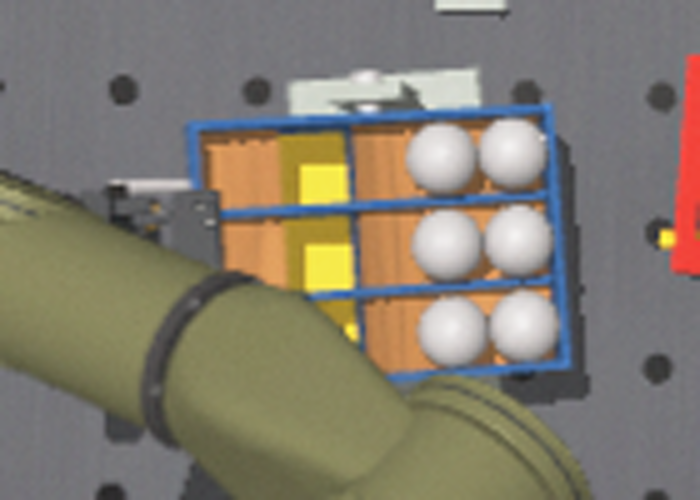

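The fingers straddle the bar line. Descend partway and settle first.

servo_tool(deltas=[{"dx": -0.05,"dy": 0.08,"dz": 0.2,"ax": -0.06,"ay": -0.08,"az": 0,"hand": 36},{"dx": -0.05,"dy": 0.08,"dz": 0.25,"ax": -0.06,"ay": -0.08,"az": 0,"hand": 36},{"dx": -0.05,"dy": 0.08,"dz": 0.25,"ax": -0.06,"ay": -0.08,"az": 0,"hand": 36}])

```text
clock: 44.72
tool_pos: [0.5214, 0.4032, 0.2366]
eef_rot: [-0.043, 0.999, -0.0, -0.001]
contact_force: [-0.2, -0.6, 0.2]
opening: 0.407
```

```bash
python3 go.py .5215 .402 .199 94.9
```

```text
t 44.73 pos [0.5214 0.4032 0.2366] yaw 94.9 tilt 0.1 open 35.9 F [-0.2 -0.6  0.2] q [-0.35  0.86 -0.76  1.46  0.63  1.08  0.41]
d [-0.002 -0.021  0.626] a [ 0.001 -0.017 -0.003] rows 0.6
```

Descend and grip lightly (20 N), so the bar can still turn.

servo_tool(deltas=[{"dx": 0,"dy": -0.02,"dz": 0.3,"ax": 0,"ay": 0,"az": 0,"hand": 36},{"dx": 0,"dy": -0.02,"dz": 0.55,"ax": 0,"ay": 0,"az": 0,"hand": 36},{"dx": 0,"dy": -0.02,"dz": 0.63,"ax": 0,"ay": 0,"az": 0,"hand": 36},{"dx": 0,"dy": -0.02,"dz": 0.63,"ax": 0,"ay": 0,"az": 0,"hand": 36},{"dx": 0,"dy": -0.02,"dz": 0.63,"ax": 0,"ay": 0,"az": 0,"hand": 20},{"dx": 0,"dy": -0.02,"dz": 0.63,"ax": 0,"ay": 0,"az": 0,"hand": 5},{"dx": 0,"dy": -0.02,"dz": 0.63,"ax": 0,"ay": 0,"az": 0,"hand": 5},{"dx": 0,"dy": -0.02,"dz": 0.63,"ax": 0,"ay": 0,"az": 0,"hand": 5}], newtons=20)

```text
clock: 45.72
tool_pos: [0.5217, 0.4024, 0.1998]
eef_rot: [-0.043, 0.999, 0.0, -0.0]
contact_force: [0.3, -0.9, 3.7]
opening: 0.154
```

```bash
cat > arc.py <<'E'
# arc.py tilt lean_deg ... : rows from the present pose for handle tilt (board sign) and tool lean
import sys,numpy as np
from scipy.spatial.transform import Rotation as R
from plant import r
s=r.get_state();M=R.from_quat(s['eef_rot']).as_matrix();p=s['tool_pos']
mid=np.array([.534,.2465,.095]);yd=np.array([-.0855,.9963,0]);L=.012
up=np.array([0,0,1.])
h=(p-M@np.array([0,0,-L]))-mid; 
print('t',round(s['clock'],2),'p',p.round(4),'open',round(s['opening']*88.1,1),'F',s['contact_force'].round(1),'bar yz',round(h@yd,4),round(h[2],4),'r',round(np.hypot(h@yd,h[2]),4),'tilt est',round(-(np.arctan2(h[2],h@yd)-np.arctan2(.04,.176)),3),'lean',round(np.degrees(np.arctan2(-M[:,2]@yd,-M[2,2])),2),'q',s['q'].round(2))
a=list(map(float,sys.argv[1:]))
for i in range(0,len(a),2):
    f=-a[i];le=np.radians(a[i+1])
    bar=mid+yd*(.176*np.cos(f)-.04*np.sin(f))+up*(.176*np.sin(f)+.04*np.cos(f))
    tz=-(yd*np.sin(le)+up*np.cos(le)); W=np.stack([np.cross(yd,tz),yd,tz],1);W[:,0]/=np.linalg.norm(W[:,0]);W[:,1]=np.cross(tz,W[:,0])
    t=bar-tz*L; print(a[i],'d',(M.T@(t-p)/.06).round(3),'a',(np.degrees(R.from_matrix(M.T@W).as_rotvec())/6).round(2))
E
python3 arc.py -.3 0 -.2 1 -.1 3 0 4 .1 6 .2 8 .3 10 .4 12
```

```text
t 45.73 p [0.5217 0.4024 0.1998] open 13.5 F [ 0.3 -0.9  3.7] bar yz 0.1564 0.0928 r 0.1819 tilt est -0.312 lean -0.04 q [-0.36  0.9  -0.74  1.5   0.67  1.01  0.38]
-0.3 d [ 0.018 -0.002  0.043] a [ 0.01 -0.   -0.  ]
-0.2 d [0.018 0.139 0.311] a [ 0.17 -0.   -0.  ]
-0.1 d [0.018 0.255 0.591] a [ 0.51 -0.   -0.  ]
0.0 d [0.018 0.34  0.881] a [ 0.67 -0.   -0.  ]
0.1 d [0.018 0.398 1.178] a [ 1.01 -0.   -0.  ]
0.2 d [0.018 0.427 1.478] a [ 1.34 -0.   -0.  ]
0.3 d [0.017 0.426 1.78 ] a [ 1.67 -0.   -0.  ]
0.4 d [0.017 0.394 2.08 ] a [ 2.01 -0.   -0.  ]
```

Bar gripped (13.5 mm opening) and its radius checks (182 against 180.5 mm). Tilt to about +0.1 first, slowly.

servo_tool(deltas=[{"dx": 0,"dy": 0.04,"dz": 0.1,"ax": 0,"ay": 0,"az": 0,"hand": 5},{"dx": 0,"dy": 0.14,"dz": 0.31,"ax": 0.17,"ay": 0,"az": 0,"hand": 5},{"dx": 0,"dy": 0.2,"dz": 0.45,"ax": 0.35,"ay": 0,"az": 0,"hand": 5},{"dx": 0,"dy": 0.255,"dz": 0.59,"ax": 0.5,"ay": 0,"az": 0,"hand": 5},{"dx": 0,"dy": 0.3,"dz": 0.74,"ax": 0.6,"ay": 0,"az": 0,"hand": 5},{"dx": 0,"dy": 0.34,"dz": 0.88,"ax": 0.67,"ay": 0,"az": 0,"hand": 5},{"dx": 0,"dy": 0.37,"dz": 1.0,"ax": 0.8,"ay": 0,"az": 0,"hand": 5},{"dx": 0,"dy": 0.4,"dz": 1.13,"ax": 1.0,"ay": 0,"az": 0,"hand": 5},{"dx": 0,"dy": 0.4,"dz": 1.18,"ax": 1.0,"ay": 0,"az": 0,"hand": 5},{"dx": 0,"dy": 0.4,"dz": 1.18,"ax": 1.0,"ay": 0,"az": 0,"hand": 5}])

```text
clock: 46.98
tool_pos: [0.5198, 0.4252, 0.1286]
eef_rot: [-0.042, 0.998, -0.053, 0.002]
contact_force: [-0.8, -3.5, 3.9]
opening: 0.15
```

```bash
python3 snap.py u scene; python3 arc.py  .1 6 .2 8 .3 10 .4 12;python3 -c "
from h import *
crop('u','scene',255,80,405,200,5)"
```

```text
t 47.02 p [0.5197 0.4253 0.1286] open 13.3 F [ 0.2 -3.6  3.3] bar yz 0.178 0.0217 r 0.1794 tilt est 0.102 lean 6.1 q [-0.48  1.01 -0.65  1.44  0.73  1.04  0.31]
0.1 d [ 0.018  0.016 -0.011] a [-0.02 -0.01 -0.01]
0.2 d [0.018 0.077 0.285] a [ 0.32 -0.01 -0.01]
0.3 d [0.017 0.108 0.585] a [ 0.65 -0.01 -0.01]
0.4 d [0.017 0.109 0.886] a [ 0.98 -0.01 -0.01]
```

View pics/u_scene_c255_80.png

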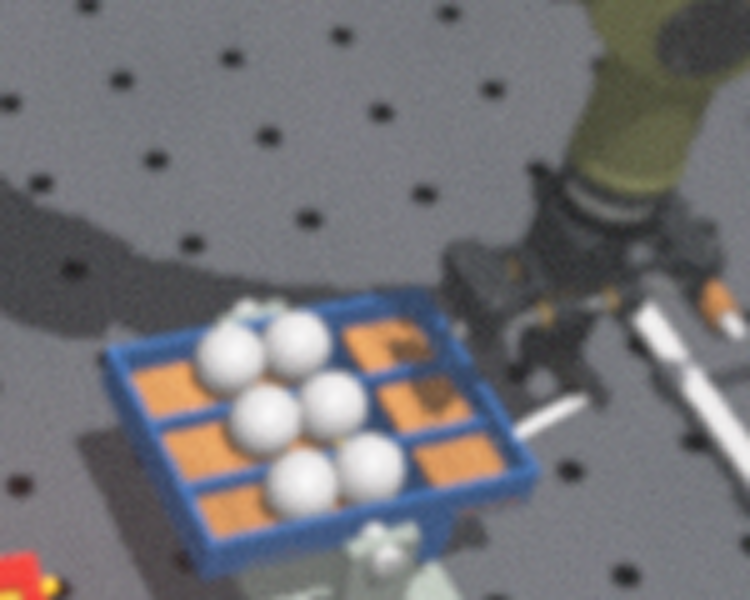

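The balls are rolling together towards the pockets. Hold briefly, then go to about +0.40.

servo_tool(deltas=[{"dx": 0,"dy": 0,"dz": 0,"ax": 0,"ay": 0,"az": 0,"hand": 5},{"dx": 0,"dy": 0,"dz": 0,"ax": 0,"ay": 0,"az": 0,"hand": 5},{"dx": 0,"dy": 0,"dz": 0,"ax": 0,"ay": 0,"az": 0,"hand": 5},{"dx": 0,"dy": 0,"dz": 0,"ax": 0,"ay": 0,"az": 0,"hand": 5},{"dx": 0,"dy": 0.04,"dz": 0.14,"ax": 0.2,"ay": 0,"az": 0,"hand": 5},{"dx": 0,"dy": 0.08,"dz": 0.3,"ax": 0.35,"ay": 0,"az": 0,"hand": 5},{"dx": 0,"dy": 0.1,"dz": 0.45,"ax": 0.5,"ay": 0,"az": 0,"hand": 5},{"dx": 0,"dy": 0.11,"dz": 0.6,"ax": 0.65,"ay": 0,"az": 0,"hand": 5},{"dx": 0,"dy": 0.11,"dz": 0.75,"ax": 0.8,"ay": 0,"az": 0,"hand": 5},{"dx": 0,"dy": 0.11,"dz": 0.88,"ax": 0.98,"ay": 0,"az": 0,"hand": 5}])

```text
clock: 48.28
tool_pos: [0.5202, 0.4245, 0.0763]
eef_rot: [-0.042, 0.993, -0.107, 0.004]
contact_force: [-2.5, -10.8, 33.2]
opening: 0.15
```

servo_tool(deltas=[{"dx": 0,"dy": 0,"dz": 0,"ax": 0,"ay": 0,"az": 0,"hand": 5},{"dx": 0,"dy": 0,"dz": 0,"ax": 0,"ay": 0,"az": 0,"hand": 5},{"dx": 0,"dy": 0,"dz": 0,"ax": 0,"ay": 0,"az": 0,"hand": 5},{"dx": 0,"dy": 0,"dz": 0,"ax": 0,"ay": 0,"az": 0,"hand": 5},{"dx": 0,"dy": 0,"dz": 0,"ax": 0,"ay": 0,"az": 0,"hand": 5},{"dx": 0,"dy": 0,"dz": 0,"ax": 0,"ay": 0,"az": 0,"hand": 5}])

```text
clock: 49.02
tool_pos: [0.5203, 0.4244, 0.0762]
eef_rot: [-0.042, 0.993, -0.106, 0.004]
contact_force: [-1.4, -8.5, 9.6]
opening: 0.152
```

```bash
python3 snap.py v scene top; python3 arc.py  .4 12;python3 -c "
from h import *
crop('v','scene',255,80,405,200,5)
crop('v','top',100,160,240,260,5)"
```

```text
t 49.12 p [0.5203 0.4244 0.0762] open 13.4 F [ 0.1 -8.8 10.2] bar yz 0.1759 -0.0305 r 0.1785 tilt est 0.395 lean 12.21 q [-0.55  1.09 -0.59  1.38  0.77  1.08  0.27]
0.4 d [0.026 0.032 0.013] a [-0.03 -0.01 -0.02]
```

View pics/v_scene_c255_80.png

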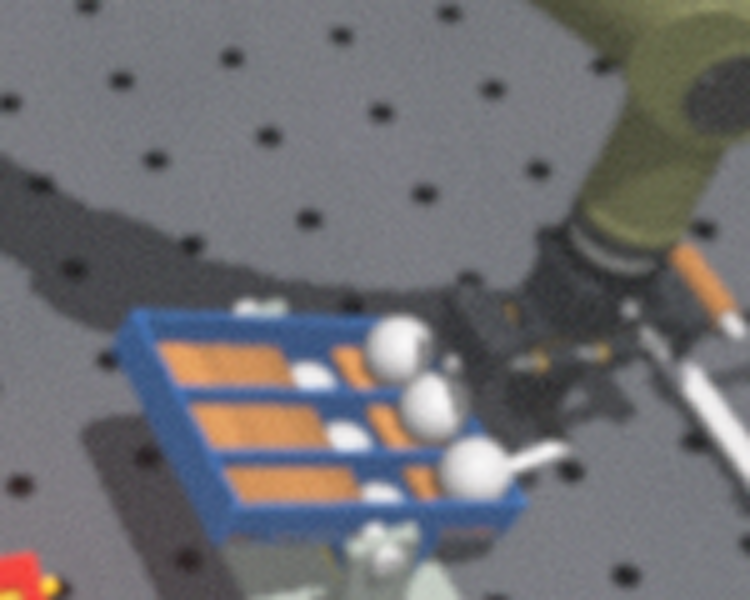

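View pics/v_top_c100_160.png

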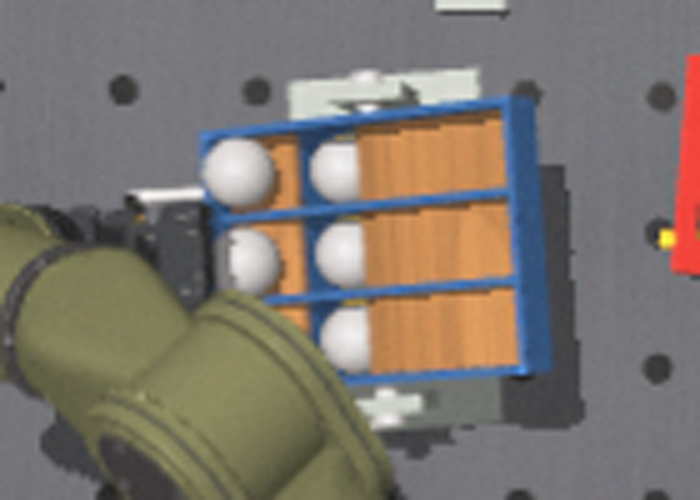

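All three pockets are filled and the three excess balls are on the landing. Now back to about −0.40.

```bash
python3 arc.py  .3 10 .2 8 .1 6 0 4 -.1 3 -.2 2 -.3 1 -.36 0 -.4 0
```

```text
t 49.12 p [0.5203 0.4244 0.0762] open 13.4 F [ 0.1 -8.8 10.2] bar yz 0.1759 -0.0305 r 0.1785 tilt est 0.395 lean 12.21 q [-0.55  1.09 -0.59  1.38  0.77  1.08  0.27]
0.3 d [ 0.026 -0.001 -0.287] a [-0.37 -0.01 -0.02]
0.2 d [ 0.026 -0.063 -0.582] a [-0.7  -0.01 -0.02]
0.1 d [ 0.026 -0.155 -0.869] a [-1.03 -0.01 -0.02]
0.0 d [ 0.026 -0.276 -1.147] a [-1.37 -0.01 -0.02]
-0.1 d [ 0.026 -0.42  -1.412] a [-1.53 -0.01 -0.02]
-0.2 d [ 0.026 -0.59  -1.662] a [-1.7  -0.01 -0.02]
-0.3 d [ 0.026 -0.784 -1.894] a [-1.87 -0.01 -0.02]
-0.36 d [ 0.026 -0.912 -2.023] a [-2.03 -0.   -0.02]
-0.4 d [ 0.026 -1.    -2.106] a [-2.03 -0.   -0.02]
```

servo_tool(deltas=[{"dx": 0.01,"dy": 0,"dz": -0.14,"ax": -0.18,"ay": 0,"az": 0,"hand": 5},{"dx": 0.02,"dy": 0,"dz": -0.29,"ax": -0.37,"ay": 0,"az": 0,"hand": 5},{"dx": 0.02,"dy": -0.06,"dz": -0.58,"ax": -0.7,"ay": 0,"az": 0,"hand": 5},{"dx": 0.02,"dy": -0.155,"dz": -0.87,"ax": -1.03,"ay": 0,"az": 0,"hand": 5},{"dx": 0.02,"dy": -0.275,"dz": -1.15,"ax": -1.37,"ay": 0,"az": 0,"hand": 5},{"dx": 0.02,"dy": -0.42,"dz": -1.41,"ax": -1.53,"ay": 0,"az": 0,"hand": 5},{"dx": 0.02,"dy": -0.59,"dz": -1.66,"ax": -1.7,"ay": 0,"az": 0,"hand": 5},{"dx": 0.02,"dy": -0.785,"dz": -1.89,"ax": -1.87,"ay": 0,"az": 0,"hand": 5},{"dx": 0.02,"dy": -0.91,"dz": -2.02,"ax": -2.03,"ay": 0,"az": 0,"hand": 5},{"dx": 0.02,"dy": -1.0,"dz": -2.1,"ax": -2.03,"ay": 0,"az": 0,"hand": 5}])

```text
clock: 50.38
tool_pos: [0.5225, 0.3967, 0.211]
eef_rot: [-0.042, 0.999, 0.006, 0.001]
contact_force: [6.5, 4.5, -8.5]
opening: 0.147
```

servo_tool(deltas=[{"dx": 0,"dy": 0,"dz": 0,"ax": 0,"ay": 0,"az": 0,"hand": 5},{"dx": 0,"dy": 0,"dz": 0,"ax": 0,"ay": 0,"az": 0,"hand": 5},{"dx": 0,"dy": 0,"dz": 0,"ax": 0,"ay": 0,"az": 0,"hand": 5},{"dx": 0,"dy": 0,"dz": 0,"ax": 0,"ay": 0,"az": 0,"hand": 5},{"dx": 0,"dy": 0,"dz": 0,"ax": 0,"ay": 0,"az": 0,"hand": 5},{"dx": 0,"dy": 0,"dz": 0,"ax": 0,"ay": 0,"az": 0,"hand": 5}])

```text
clock: 51.12
tool_pos: [0.5223, 0.3963, 0.2115]
eef_rot: [-0.043, 0.999, 0.005, 0.001]
contact_force: [5.5, 1.6, -2.5]
opening: 0.15
```

```bash
python3 snap.py w scene top; python3 arc.py  -.4 0;python3 -c "
from h import *
crop('w','scene',255,80,405,200,5)
crop('w','top',100,160,240,260,5)"
```

```text
t 51.23 p [0.5223 0.3963 0.2115] open 13.4 F [ 4.8  2.1 -2.5] bar yz 0.1504 0.1045 r 0.1831 tilt est -0.384 lean -0.55 q [-0.34  0.88 -0.75  1.51  0.66  1.01  0.39]
-0.4 d [ 0.02  -0.062 -0.015] a [ 0.09  0.02 -0.  ]
```

View pics/w_scene_c255_80.png

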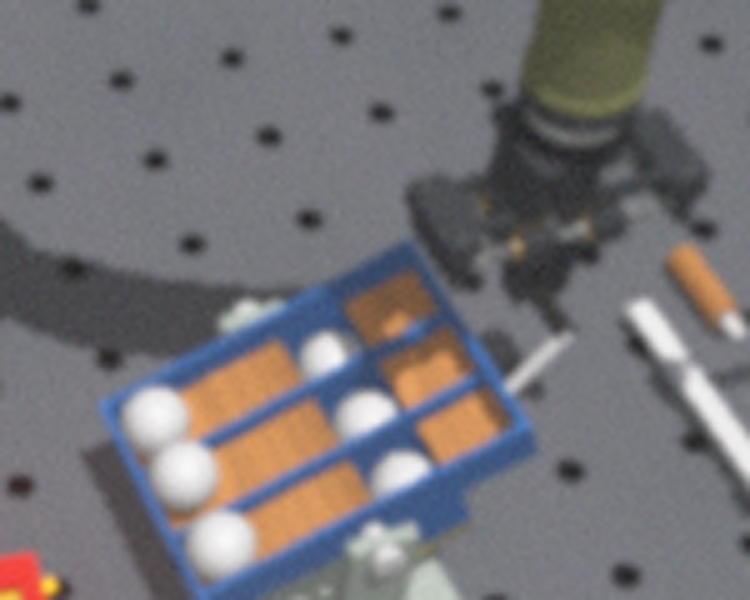

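View pics/w_top_c100_160.png

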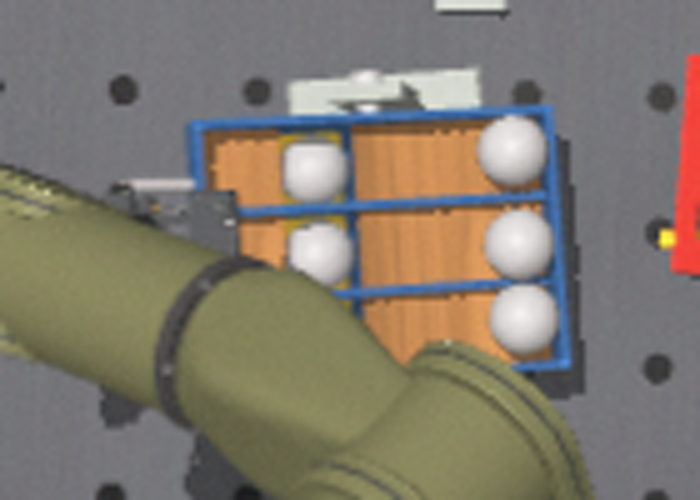

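Each pocket holds a ball and the three excess balls are at the channel end. Release and rise.

servo_tool(deltas=[{"dx": 0,"dy": 0,"dz": 0,"ax": 0,"ay": 0,"az": 0,"hand": 20},{"dx": 0,"dy": 0,"dz": 0,"ax": 0,"ay": 0,"az": 0,"hand": 36},{"dx": 0,"dy": 0,"dz": 0,"ax": 0,"ay": 0,"az": 0,"hand": 36},{"dx": 0,"dy": 0,"dz": 0,"ax": 0,"ay": 0,"az": 0,"hand": 36},{"dx": 0,"dy": 0,"dz": -0.4,"ax": 0,"ay": 0,"az": 0,"hand": 36},{"dx": 0,"dy": 0,"dz": -1.0,"ax": 0,"ay": 0,"az": 0,"hand": 36},{"dx": 0,"dy": 0,"dz": -1.6,"ax": 0,"ay": 0,"az": 0,"hand": 36},{"dx": 0,"dy": 0,"dz": -1.8,"ax": 0,"ay": 0,"az": 0,"hand": 36},{"dx": 0,"dy": 0,"dz": -1.8,"ax": 0,"ay": 0,"az": 0,"hand": 36}])

```text
clock: 52.35
tool_pos: [0.5212, 0.3941, 0.319]
eef_rot: [-0.043, 0.999, 0.003, -0.0]
contact_force: [0.2, 0.4, 0.0]
opening: 0.41
```

```bash
python3 go.py .35 .55 .32 94.9
```

```text
t 52.35 pos [0.5212 0.3941 0.319 ] yaw 94.9 tilt 0.36 open 36.1 F [0.2 0.4 0. ] q [-0.32  0.77 -0.81  1.39  0.56  1.22  0.48]
d [2.621 2.832 0.003] a [ 0.059 -0.004 -0.002] rows 3.7
```

Move aside for a clear view.

servo_tool(deltas=[{"dx": 0.5,"dy": 0.5,"dz": 0,"ax": 0,"ay": 0,"az": 0,"hand": 36},{"dx": 1.1,"dy": 1.2,"dz": 0,"ax": 0,"ay": 0,"az": 0,"hand": 36},{"dx": 1.8,"dy": 1.9,"dz": 0,"ax": 0,"ay": 0,"az": 0,"hand": 36},{"dx": 2.4,"dy": 2.6,"dz": 0,"ax": 0,"ay": 0,"az": 0,"hand": 36},{"dx": 2.6,"dy": 2.8,"dz": 0,"ax": 0,"ay": 0,"az": 0,"hand": 36},{"dx": 2.6,"dy": 2.8,"dz": 0,"ax": 0,"ay": 0,"az": 0,"hand": 36},{"dx": 2.6,"dy": 2.8,"dz": 0,"ax": 0,"ay": 0,"az": 0,"hand": 36},{"dx": 2.6,"dy": 2.8,"dz": 0,"ax": 0,"ay": 0,"az": 0,"hand": 36}])

```text
clock: 53.35
tool_pos: [0.3537, 0.5467, 0.3197]
eef_rot: [-0.041, 0.999, 0.002, -0.0]
contact_force: [-0.1, -1.0, 0.4]
opening: 0.414
```

```bash
python3 go.py; python3 snap.py x scene top;python3 -c "
from h import *
f=lambda x,y,k,ox,oy:((x+.5)/k-.5+ox,(y+.5)/k-.5+oy)
crop('x','scene',110,110,380,250,3)
crop('x','top',60,120,370,270,2)
for n in('top','scene'):
    im,d=load('x',n)
    for c,z in(('orange',.027),('green',.003)):
        m=mask(im,c);n_,l,s,_=cv2.connectedComponentsWithStats(m);
        b=1+np.argmax([s[i,4] if s[i,0]>120 else 0 for i in range(1,n_)]);ys,xs=np.where(l==b)
        P=np.array([plane(n,x,y,z)[:2] for x,y in zip(xs,ys)],np.float32);print(n,c,cv2.minAreaRect(P))
"
```

```text
t 53.35 pos [0.3537 0.5467 0.3197] yaw 94.7 tilt 0.27 open 36.5 F [-0.1 -1.   0.4] q [-0.68  0.76 -0.78  1.39  0.55  1.21  0.14]
top orange ((0.44445255398750305, -0.3586709201335907), (0.024135509505867958, 0.07619030028581619), 85.66677856445312)
top green ((0.4727591574192047, -0.3614463210105896), (0.12101022154092789, 0.2508366107940674), 87.31028747558594)
scene orange ((0.44370201230049133, -0.35794296860694885), (0.022115958854556084, 0.0688723623752594), 88.46809387207031)
scene green ((0.473297655582428, -0.36042097210884094), (0.12202908843755722, 0.25328391790390015), 87.19200897216797)
```

View pics/x_scene_c110_110.png

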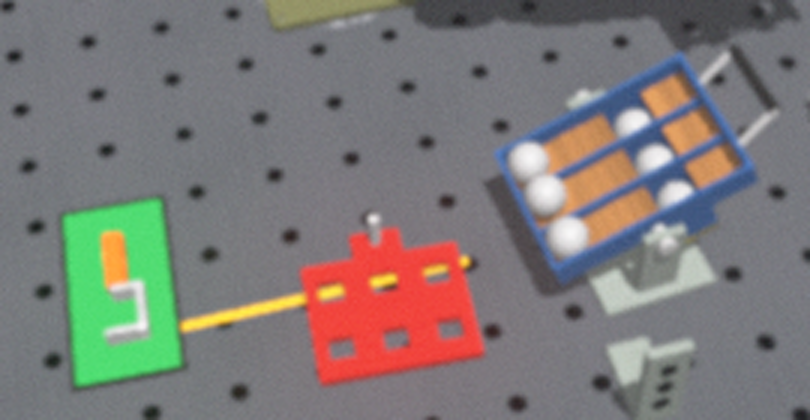

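View pics/x_top_c60_120.png

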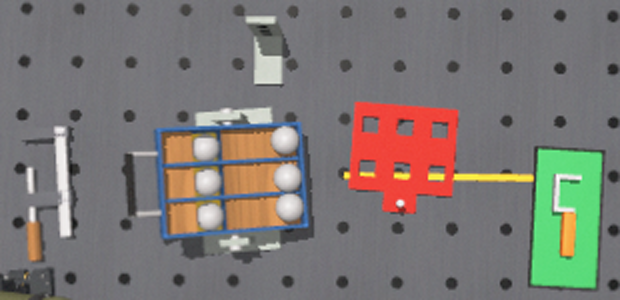

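Everything is in place: a ball in each pocket, three at the channel end, the hook on its mat within about 2 mm of its place, and the post past the line. Handing in.

```bash
python3 -c "
from plant import r
print(r.finish_job())"
```

```text
the job is handed in; nothing more can be done
None
```

The job is done and handed in at about 53 s of the 210 s allowed. No verdict was reported.

**What I did:**
- **Rack and hook:** I caught the rack's post with the hook and dragged the rack until the post was at x = 0.514. The line's near edge is at 0.541. I then laid the hook back on its mat.
- **Balls and board:** I put all six balls into the channel, two in each lane. I tilted the board by its bar to about +0.395, then back to about −0.38, and released it.

**Last pictures, arm clear of everything:**
- **Pockets:** there is one ball in each of the three pockets.
- **Excess balls:** the other three lie at the end of the channel, and the board leans towards the channel.
- **Hook:** its handle is within about 2 mm of its place on the mat.
- **Bystanders:** the clamp, hammer and angle bracket were not touched.

**Worth noting:**
- **Rack knocked:** it was pushed about 2 cm towards the robot during loading. I measured the last ball again before taking it, and the post stayed past the line.
- **Force at the tilt:** the wrist force reached about 35 N for a moment as the board came to the end of the forward tilt. That is far below the 120 N wrist limit. I could not tell how much of it, if any, was the gripper's body pressing on something, which is limited to 40 N.
- **Checks:** none of my checks failed.

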